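Set out a tea tasting

ROBOT

A 6-joint arm with a two-finger parallel gripper is mounted at the origin on the work surface. World frame = base frame: x ahead of the robot, y to its left, z up, the work surface at z = 0. Lengths are in m, angles in rad, forces in N, time in s.
With the tool pointing down it reaches from about 0.375 to 0.9 m from the base axis. Payload 3.1 kg.
Tool frame: the origin (TCP) lies midway between the tips of the shut fingers; the grasp point (between the pads) lies grip_point_offset behind it (grip_point_offset is the distance from the TCP to the grasp point, in m); z points along the fingers, y is the line along which they close (so a half turn about z gives the same grasp; the last joint's range is limited). The gripper opens to 87 mm and grips with 3 to 60 N. Pads are 19 mm wide; open, the fingers measure 117 mm over their backs; the gripper's body (75 mm by 190 mm) begins 51 mm behind the grasp point.
Start: joints at [-1.395, 0.527, 1.433, -0, 1.181, -0.178], TCP at [0.217, -0.586, 0.223] pointing down, gripper open.
Joint ranges: [-3.08, 3.08], [-0.75, 2.2], [0.22, 2.44], [-1.43, 4.57], [0, 2.65], [-2.85, 2.85]. Speed limits (rad/s): [2.79, 2.79, 3.14, 3.14, 3.14, 3.14].

INTERFACE

Orientations are given as a unit quaternion [x, y, z, w].
In Python, from workcell import read_state, camera, finish_job, silhouettes, landmark_of, grip_point_offset gives the robot as it stands.
- The arm moves only by the tool carry_out, never from a script. Its argument "motion" is a list of rows, each a list of 3 entries, a list of its own where there are three numbers: the shift along the tool's x, y, z in m, then the turn, a rotation vector about the tool's x, y, z in rad, then the closure, from -1 (fully open) to 1 (shut). A call has exactly 8 rows; each row is the pose to reach, as a shift and turn from the pose commanded when the call began, along the tool's axes at that moment; what a row does not reach only later rows make up. A row lasts 1/8 s, in which the tool goes at most 62.5 mm and 10.7 degrees, less where a joint would pass 70% of its speed; a pose out of reach is approached as far as the arm can. A call with a gripper value outside its range is refused whole. The fingers move at their own pace and stop on an object; "squeeze" is the grip in N (left out, the last holds). Time passes only in rows, so rows that repeat a pose let the fingers close, or fill a call up. It gives the time, the measured TCP pose, the force, the opening and the grip force at its end, in the units of the state.
- read_state(): the state, without advancing time (a new reading comes with each control period).
- camera(name): name is "scene" or "top"; returns a dict with "pixels" (480x640x3 uint8, red, green, blue), "range_z" (480x640 float32, m along the optical axis (not along the pixel's ray), 0 where there is no reading), "K" (3x3 intrinsics, pixels), "rvec" (rotation vector, rad) and "tvec" (3), from world to camera coordinates, as OpenCV has them. Camera axes: x right, y down, z forward; pixel columns grow to the right and rows downward; lengths in m; the calibration is good to about 2 mm. A picture is of the moment at which its call begins.
- finish_job(): hands the job in; it is judged then, once.
Trained networks look in a picture, given as the dict that the camera call returned (one of the last four; its "shot" number tells which), for a name from the list of things; names that differ only in an ending like _2 or _b are one class to them, and where a whole thing is asked for, a point or a joint stands for the part that bears it (a point fixed in the world has none). Each returns a list of dicts, best first, with "p" (0 to 1); they miss things now and then, are a little off and sometimes report something else, mostly with a low value. They report only what shows in the picture. A call takes as long as a camera call. They do not tell look-alikes from the thing itself.
- silhouettes(picture, label): "pixels" (480x640 bool, what is visible of it).
- landmark_of(picture, label): "point" ([x, y, z] in m, in world coordinates, good to about 4 mm: a listed point, or the origin of a listed thing).
The state is a dict: "t": time; "q": joint angles; "joint_velocities": joint speeds; "tau": joint torques, N m; "tool_pos": TCP position; "eef_rot": TCP orientation; "wrist_force": force on the tool from outside, world axes, zero at the start; "ft_torque": the same for the moment, N m; "width": opening from 0.0 (shut) to 1.0 (fully open); "grip_force": force on a finger pad.
Only numpy, scipy, OpenCV 4.12 (cv2) and the standard library are available. Lean on these libraries where they do the work, as an engineer would, in place of code of your own. Each camera call takes 0.05 s, during which the arm holds its last target. There are 200 camera calls.

TASK

Set out a tea tasting: first push all the slate coasters along their grooves, towards the robot, until each one's end hangs well over the front edge of the bamboo rack (by about a third of its length) while it still lies in its groove, all of them together. Then grip them by the overhanging ends and lay each flat on the white marble serving board, side by side, none on another, each straight across the board, centred between its two long sides. Pour all the tea balls from the white cup into the green bowl, leave the bowl standing on the table, and finally stand the empty cup upright on the middle of any one of the laid coasters; do not disturb the red caddy, the blue jar or the clay figurine.

Things in the scene. Friction and masses are not known exactly. Their poses are not given: they have to be found in the camera images.
- rack: Fixed light bamboo coaster rack, a block 160 mm front to back (own x), 234 mm wide (own y). Origin: centre of its underside. Its front edge, towards the robot, is at own x = -80 mm; front and back ends are open. Three straight grooves run along own x, centred at own y = -80, 0 and +80 mm, each 54 mm wide and 6 mm deep; groove floors are 45 mm and ridge tops 51 mm above the table. z up. It may be to the robot's left or right.
- board: Fixed white marble serving board, 140 mm (own x) by 250 mm (own y), 12 mm thick, flat on the table on the other side from the rack. Origin: centre of its underside, z up.
- cup: Loose white ceramic cup holding the tea balls, without a handle, 90 mm high, outside diameter 48 mm at the solid foot, widening to 62 mm at 18 mm height and straight from there to the rim, wall 3 mm, inner floor 22 mm above its underside, about 0.16 kg. Origin: centre of its underside, z up towards the mouth.
- cup_mouth (a point): Centre of the cup's mouth, on its axis 90 mm above its underside.
- bowl: Loose pale green bowl, rim diameter 104 mm, height 50 mm, about 0.25 kg, standing on the table between the rack and the board. Origin: centre of its underside, z up.
- caddy: Bystander: red tin tea caddy, 65 x 65 mm, 112 mm high. Origin: centre of its underside.
- jar: Bystander: blue ceramic jar with lid, 90 mm diameter, 88 mm high. Origin: centre of its underside.
- teapet: Bystander: dark brown clay figurine, 72 mm diameter, 76 mm high. Origin: centre of its underside.
- slate0: Dark slate coaster, a loose flat plate 100 mm (own x) by 50 mm (own y) by 6 mm thick, about 0.08 kg, at the start flush in a rack groove of its own, where its sides cannot be reached. Origin: the middle of the plate (3 mm above its underside), z normal to its faces. May be absent.
- slate1: Dark slate coaster, a loose flat plate 100 mm (own x) by 50 mm (own y) by 6 mm thick, about 0.08 kg, at the start flush in a rack groove of its own, where its sides cannot be reached. Origin: the middle of the plate (3 mm above its underside), z normal to its faces. May be absent.
- slate2: Dark slate coaster, a loose flat plate 100 mm (own x) by 50 mm (own y) by 6 mm thick, about 0.08 kg, at the start flush in a rack groove of its own, where its sides cannot be reached. Origin: the middle of the plate (3 mm above its underside), z normal to its faces. May be absent.
- ball0_center (a point): Centre of a loose brown pressed-tea ball, smooth and slippery, 22 mm diameter, 10 g; at the start in the cup.
- ball1_center (a point): Centre of a loose brown pressed-tea ball, smooth and slippery, 22 mm diameter, 10 g; at the start in the cup.
- ball2_center (a point): Centre of a loose brown pressed-tea ball, smooth and slippery, 22 mm diameter, 10 g; at the start in the cup.
- ball3_center (a point): Centre of a loose brown pressed-tea ball, smooth and slippery, 22 mm diameter, 10 g; at the start in the cup.
- ball4_center (a point): Centre of a loose brown pressed-tea ball, smooth and slippery, 22 mm diameter, 10 g; at the start in the cup.
Mind the look-alikes: they are no part of the job. What is shaped like the slate1 but brown or pink is not meant. Leave any brown look-alike of the slate0 alone.

How it is judged:
By the outcome, as a careful person would: the job done as asked, in the order asked, and still so for the second after the job is handed in, with the robot touching nothing.
Of slate0, slate1, slate2 only 2 to 3 are there at a start; the rules pass over those that are not, and their reading is None.
At some moment in a run one of bowl may be knocked a few centimetres aside while the robot is not near it.
It also fails if it takes over 210 s, if anything falls off the work surface, if the arm or the gripper's body presses on something with over 40 N, if the wrist force passes 120 N, or if a joint passes its speed limit or range.

## Working session

There is one attempt and no reset: what is moved stays moved. The work goes in short steps, Python scripts to look and compute and a tool call to move; the robot and the scene stay as the last step left them, time stands still between calls to the robot, and variables do not carry over. Pictures are saved under pics/ and viewed, at most 14 in all, crops included, and the job is handed in when it is done.

Besides the shell and the picture viewer there is one more tool, called after ">>>" as name(argument=value, ...) on one line, values as JSON. carry_out: Moves the arm, as the interface text tells. Its arguments: {"type":"object","properties":{"motion":{"type":"array","items":{"type":"array"}},"squeeze":{"type":"number"}},"required":["motion"]}

```bash
mkdir -p pics; cat > h.py <<'E'
import numpy as np, cv2
from workcell import *
def proj(c,P):
    return cv2.projectPoints(np.array(P,float).reshape(-1,3),c['rvec'],c['tvec'],c['K'],None)[0].reshape(-1,2)
def cloud(c):
    z=c['range_z'];v,u=np.mgrid[0:480,0:640];K=c['K']
    P=np.stack([(u-K[0,2])/K[0,0]*z,(v-K[1,2])/K[1,1]*z,z],-1)
    R=cv2.Rodrigues(np.array(c['rvec'],float))[0]
    W=(P-np.array(c['tvec']).ravel())@R; W[z==0]=np.nan
    return W
def save(c,n): cv2.imwrite('pics/'+n,c['pixels'][:,:,::-1])
E
python3 - <<'E'
from h import *
np.set_printoptions(precision=3,suppress=True)
s=read_state();print({k:np.round(v,3) for k,v in s.items()},grip_point_offset)
for n in('scene','top'):
    c=camera(n);save(c,n+'0.png')
    R=cv2.Rodrigues(np.array(c['rvec'],float))[0];print(n,'campos',-R.T@np.array(c['tvec']).ravel())
    for l in['rack','board','cup','cup_mouth','bowl','caddy','jar','teapet','slate0','ball0_center']:
        for d in landmark_of(c,l)[:4]: print(l,round(d['p'],2),np.array(d['point']),proj(c,d['point'])[0].round())
E
```

```text
{'t': np.float64(0.0), 'q': array([-1.396,  0.528,  1.434,  0.   ,  1.181, -0.179]), 'joint_velocities': array([-0.001, -0.001,  0.001,  0.001,  0.002, -0.   ]), 'tau': array([  0.001, -44.003, -17.659,   0.063,   0.058,  -0.   ]), 'tool_pos': array([ 0.216, -0.586,  0.222]), 'eef_rot': array([ 0.984,  0.176,  0.   , -0.001]), 'wrist_force': array([ 0.122, -0.043, -0.392]), 'ft_torque': array([ 0.01 ,  0.037, -0.008]), 'grip_force': np.float64(0.0), 'width': np.float64(1.0)} 0.0187
scene campos [ 1.018 -0.522  0.96 ]
rack 0.66 [0.562 0.22  0.002] [380. 234.]
board 0.85 [ 0.546 -0.216  0.003] [251. 345.]
cup 0.82 [ 0.646 -0.009  0.002] [349. 309.]
cup_mouth 0.97 [ 0.647 -0.006  0.092] [352. 285.]
bowl 0.92 [ 0.428 -0.008 -0.003] [280. 261.]
caddy 0.74 [0.748 0.2   0.005] [438. 276.]
caddy 0.45 [ 0.747 -0.234  0.002] [316. 411.]
jar 0.57 [ 0.743 -0.237  0.003] [314. 411.]
teapet 0.6 [ 0.258 -0.341 -0.   ] [124. 308.]
teapet 0.26 [0.561 0.218 0.002] [379. 234.]
slate0 0.94 [0.539 0.3   0.044] [392. 201.]
slate0 0.93 [0.798 0.036 0.005] [417. 334.]
slate0 0.9 [0.369 0.217 0.006] [322. 19
[... 214 characters left out ...]
258. 240.]
board 0.59 [ 0.541 -0.214 -0.   ] [434. 243.]
cup 0.57 [ 0.644 -0.007 -0.002] [348. 204.]
cup_mouth 0.59 [ 0.64  -0.004  0.094] [348. 196.]
bowl 0.67 [ 0.646 -0.005 -0.   ] [347. 203.]
bowl 0.56 [ 0.426 -0.009  0.001] [351. 292.]
caddy 0.89 [ 0.75   0.195 -0.   ] [267. 165.]
jar 0.56 [ 0.747 -0.234 -0.001] [437. 162.]
jar 0.25 [0.541 0.305 0.046] [218. 245.]
teapet 0.98 [ 0.263 -0.339 -0.001] [495. 359.]
slate0 0.89 [0.542 0.306 0.049] [217. 245.]
slate0 0.82 [ 0.793  0.036 -0.   ] [329. 148.]
slate0 0.79 [0.537 0.143 0.048] [286. 245.]
slate0 0.79 [0.544 0.226 0.053] [250. 243.]
ball0_center 0.75 [0.545 0.226 0.05 ] [251. 243.]
ball0_center 0.56 [ 0.659 -0.003  0.038] [346. 194.]
```

View pics/top0.png

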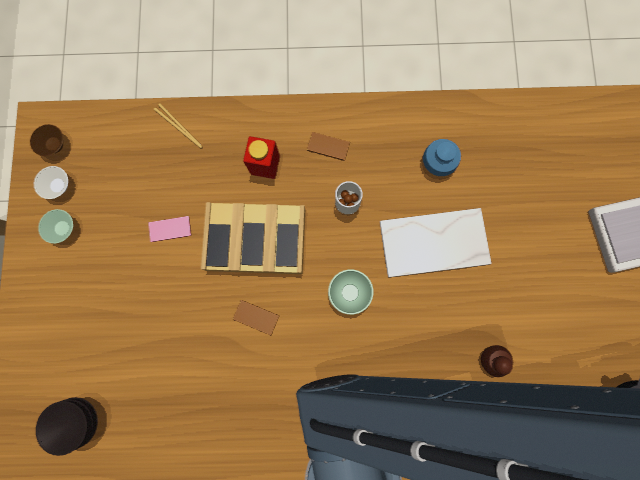

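View pics/scene0.png

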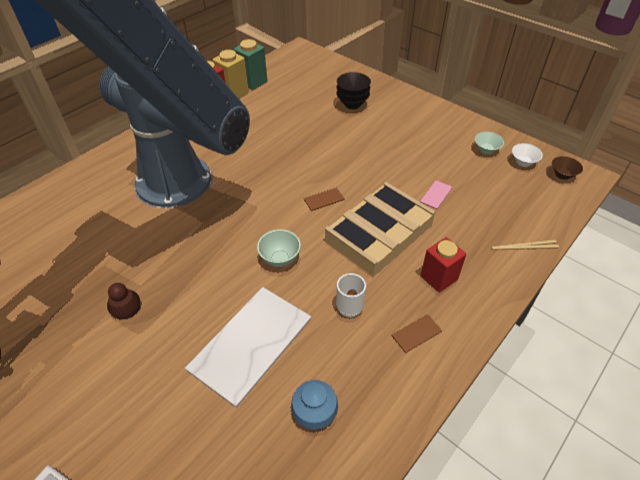

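The top view shows three dark slates in the rack at (217,245), (252,243) and (287,243). The lookalikes are brown plates at (256,317) and (328,146) and a pink one at (169,229). The cup with the balls is at (348,197), the bowl at (351,292), and spare bowls are at the far left. The dark plates in the grooves match the description, so I'll use those. Next I'll measure the edges precisely.

```bash
cat > m.py <<'E'
from h import *
np.set_printoptions(precision=4,suppress=True)
def rect(P):
    (c,s,a)=cv2.minAreaRect(P[:,:2].astype(np.float32)*1000)
    return np.array(c)/1000,np.array(s),a
def raycast(c,uv,z):
    R=cv2.Rodrigues(np.array(c['rvec'],float))[0];o=-R.T@np.array(c['tvec'],float).ravel()
    uv=np.atleast_2d(uv).astype(float)
    d=np.c_[(uv[:,0]-c['K'][0,2])/c['K'][0,0],(uv[:,1]-c['K'][1,2])/c['K'][1,1],np.ones(len(uv))]@R
    return o+d*((z-o[2])/d[:,2])[:,None]
def comps(m,mn=150):
    n,l,st,_=cv2.connectedComponentsWithStats(m.astype(np.uint8),connectivity=4)
    return [l==i for i in range(1,n) if st[i,4]>mn]
def slates(c,lo,hi,zt):
    W=cloud(c);px=c['pixels'].astype(int);out=[]
    m=(px.max(-1)<110)&(px.max(-1)-px.min(-1)<30)&(W[...,0]>lo[0])&(W[...,0]<hi[0])&(W[...,1]>lo[1])&(W[...,1]<hi[1])
    for k in comps(m):
        v,u=np.where(k);P=raycast(c,np.c_[u,v],zt)
        out.append((rect(P),np.nanmedian(W[k][:,2]),k.sum()))
    return out
E
python3 - <<'E'
from m import *
for n in('top','scene'):
    c=camera(n);W=cloud(c);px=c['pixels'].astype(int)
    print(n)
    for s in slates(c,(.42,.1),(.66,.36),.051): print('slate',s)
    m=(W[...,2]>.035)&(W[...,2]<.065)&(W[...,0]>.44)&(W[...,0]<.68)&(W[...,1]>.08)&(W[...,1]<.36)
    k=max(comps(m),key=lambda k:k.sum());print('rack',rect(W[k]))
    m=(px.min(-1)>170)&(W[...,0]>.44)&(W[...,0]<.68)&(W[...,1]>-.36)&(W[...,1]<-.06)
    k=max(comps(m),key=lambda k:k.sum());v,u=np.where(k);print('board',rect(raycast(c,np.c_[u,v],.012)),np.nanmedian(W[k][:,2]))
    for nm,x,y,z in(('cup',.645,-.006,.09),('bowl',.428,-.008,.05)):
        d=(np.hypot(W[...,0]-x,W[...,1]-y)<.075)&(abs(W[...,2]-z)<.006)
        P=W[d][:,:2];A=np.c_[2*P,np.ones(len(P))];s=np.linalg.lstsq(A,(P**2).sum(1),rcond=None)[0];print(nm,s[:2],np.sqrt(s[2]+s[0]**2+s[1]**2),cv2.minEnclosingCircle(P.astype(np.float32)),np.nanmax(W[(np.hypot(W[...,0]-x,W[...,1]-y)<.03)][:,2]))
E
```

```text
top
slate ((array([0.5427, 0.2224]), array([49.6876, 97.409 ]), 88.42082977294922), np.float64(0.05121067513778061), np.int64(858))
slate ((array([0.5417, 0.3037]), array([49.4742, 99.6116]), 86.87533569335938), np.float64(0.05126448553268664), np.int64(868))
slate ((array([0.5375, 0.1419]), array([47.8348, 99.1192]), 86.85873413085938), np.float64(0.051311753865436016), np.int64(848))
rack (array([0.5596, 0.2211]), array([235.05  , 161.4594]), 86.7723617553711)
board (array([ 0.5417, -0.2142]), array([138.2068, 248.0185]), 5.876678943634033) 0.012144666843986083
cup [ 0.6451 -0.0056] 0.02929179995948761 ((0.6457821130752563, -0.005338973365724087), 0.031579114496707916) 0.09406621679261323
bowl [ 0.4252 -0.0044] 0.04850771976996334 ((0.4253024756908417, -0.004493351560086012), 0.051615674048662186) 0.021678965847595585
scene
slate ((array([0.5417, 0.303 ]), array([48.8005, 97.6037]), 87.33221435546875), np.float64(0.05115722112900366), np.int64(500))
slate ((array([0.5426, 0.2231]), array([48.3572, 98.0751]), 86.75489807128906), np.float64(0.05105494964455942), np.int64(550))
slate ((array([0.5382, 0.1423]), array([48.8802, 97.7484]), 87.06996154785156), np.float64(0.05086575980631067), np.int64(604))
rack (array([0.5586, 0.2202]), array([239.2996, 163.005 ]), 86.67578887939453)
board (array([ 0.5415, -0.2143]), array([139.8038, 249.7179]), 5.9555745124816895) 0.011645103848760281
cup [ 0.6458 -0.0064] 0.029395899858605676 ((0.6463524103164673, -0.004902067128568888), 0.03311191126704216) 0.09416165039253012
bowl [ 0.426  -0.0056] 0.04895723451908521 ((0.42530375719070435, -0.005513129755854607), 0.053401462733745575) 0.015133896224063748
```

```bash
cat > go.py <<'E'
from m import *
from scipy.spatial.transform import Rotation as Ro
RC,RA=np.array([.559,.2208]),np.radians(-3.2)
BC,BA=np.array([.5416,-.2142]),np.radians(5.9)
def fr(C,A,x,y,z): return np.array([*(C+np.array([[np.cos(A),-np.sin(A)],[np.sin(A),np.cos(A)]])@[x,y]),z])
rk=lambda x,y,z: fr(RC,RA,x,y,z)
bd=lambda x,y,z: fr(BC,BA,x,y,z)
def down(a): return Ro.from_matrix(np.c_[[np.cos(a),np.sin(a),0],[np.sin(a),-np.cos(a),0],[0,0,-1]])
def cur(): s=read_state(); return np.array(s['tool_pos']),Ro.from_quat(s['eef_rot'])
def rel(p0,r0,p1,r1): return np.round(r0.inv().apply(p1-p0),4).tolist(),np.round((r0.inv()*r1).as_rotvec(),4).tolist()
E
python3 - <<'E'
from go import *
p,r=cur();t=rk(.047,.08,.13);print(t,rel(p,r,t,down(RA)))
E
```

```text
[0.6104 0.2981 0.13  ] ([0.6758, -0.6931, 0.0925], [0.0, 0.0, 0.4096])
```

>>> carry_out(motion=[[[0.04, -0.041, 0], [0, 0, 0.1], 1], [[0.08, -0.082, 0], [0, 0, 0.2], 1], [[0.12, -0.123, 0], [0, 0, 0.3], 1], [[0.16, -0.164, 0], [0, 0, 0.41], 1], [[0.2, -0.205, 0], [0, 0, 0.41], 1], [[0.24, -0.246, 0], [0, 0, 0.41], 1], [[0.28, -0.287, 0], [0, 0, 0.41], 1], [[0.32, -0.328, 0], [0, 0, 0.41], 1]], squeeze=20)

```text
t: 2.2
tool_pos: [0.4039, -0.1662, 0.2229]
eef_rot: [1.0, -0.028, 0.001, 0.0]
wrist_force: [0.9, 0.1, 0.5]
width: 0.17
grip_force: 0.0
```

```bash
python3 - <<'E'
from go import *
p,r=cur();t=rk(.047,.08,.15);print(p,t,rel(p,r,t,down(RA)),read_state()['q'])
E
```

```text
[ 0.4039 -0.1662  0.2229] [0.6104 0.2981 0.15  ] ([0.1798, -0.4753, 0.0728], [0.0006, -0.0011, -0.0008]) [-0.6475  0.2739  1.8838  0.0001  0.9826  0.9799]
```

>>> carry_out(motion=[[[0.023, -0.06, 0], [0, 0, 0], 1], [[0.045, -0.12, 0], [0, 0, 0], 1], [[0.068, -0.18, 0], [0, 0, 0], 1], [[0.09, -0.24, 0], [0, 0, 0], 1], [[0.113, -0.3, 0], [0, 0, 0], 1], [[0.135, -0.36, 0], [0, 0, 0], 1], [[0.158, -0.42, 0.02], [0, 0, 0], 1], [[0.18, -0.475, 0.07], [0, 0, 0], 1]])

```text
t: 3.2
tool_pos: [0.6027, 0.2791, 0.1707]
eef_rot: [1.0, -0.028, 0.003, -0.001]
wrist_force: [1.3, -0.8, 0.8]
width: 0.004
grip_force: 0.0
```

>>> carry_out(motion=[[[0, 0, 0], [0, 0, 0], 1], [[0, 0, 0], [0, 0, 0], 1], [[0, 0, 0.03], [0, 0, 0], 1], [[0, 0, 0.06], [0, 0, 0], 1], [[0, 0, 0.08], [0, 0, 0], 1], [[0, 0, 0.08], [0, 0, 0], 1], [[0, 0, 0.08], [0, 0, 0], 1], [[0, 0, 0.08], [0, 0, 0], 1]])

```text
t: 4.2
tool_pos: [0.6011, 0.2763, 0.0906]
eef_rot: [1.0, -0.028, 0.001, -0.0]
wrist_force: [-0.4, 0.1, 0.2]
width: 0.009
grip_force: 0.0
```

```bash
python3 - <<'E'
from go import *
p,r=cur();t=rk(.047,.08,.048);print(p,t,rel(p,r,t,down(RA)))
c=camera('scene');save(cc:=dict(c,pixels=cv2.resize(c['pixels'][120:300,300:540],None,fx=3,fy=3)),'s1.png')
for s in slates(c,(.42,.1),(.66,.36),.051): print('slate',s)
E
```

```text
[0.6011 0.2763 0.0906] [0.6104 0.2981 0.048 ] ([0.0079, -0.0222, 0.0427], [-0.0009, -0.0027, -0.0004])
slate ((array([0.2239, 0.7905]), array([ 362.3404, 1241.592 ]), 46.4554328918457), np.float64(0.4277035024898995), np.int64(10400))
slate ((array([0.5427, 0.2218]), array([ 50.9679, 101.3021]), 86.81014251708984), np.float64(0.05103056510647347), np.int64(584))
slate ((array([0.5381, 0.1426]), array([48.7276, 98.2442]), 86.45417785644531), np.float64(0.05101347585777811), np.int64(607))
```

View pics/s1.png

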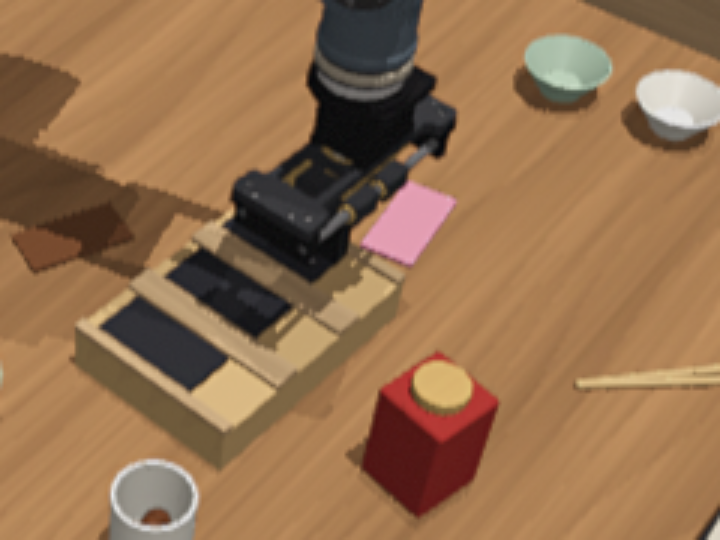

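>>> carry_out(motion=[[[0.008, -0.022, 0], [0, 0, 0], 1], [[0.008, -0.022, 0], [0, 0, 0], 1], [[0.008, -0.022, 0.02], [0, 0, 0], 1], [[0.008, -0.022, 0.032], [0, 0, 0], 1], [[0.008, -0.022, 0.038], [0, 0, 0], 1], [[0.008, -0.022, 0.042], [0, 0, 0], 1], [[0.008, -0.022, 0.0425], [0, 0, 0], 1], [[0.008, -0.022, 0.0425], [0, 0, 0], 1]])

```text
t: 5.25
tool_pos: [0.6096, 0.2977, 0.0469]
eef_rot: [1.0, -0.028, 0.0, -0.0]
wrist_force: [0.1, -0.0, 0.4]
width: 0.004
grip_force: 0.0
```

>>> carry_out(motion=[[[-0.006, 0, 0], [0, 0, 0], 1], [[-0.013, 0, 0], [0, 0, 0], 1], [[-0.02, 0, 0], [0, 0, 0], 1], [[-0.027, 0, 0], [0, 0, 0], 1], [[-0.034, 0, 0], [0, 0, 0], 1], [[-0.041, 0, 0], [0, 0, 0], 1], [[-0.048, 0, 0], [0, 0, 0], 1], [[-0.048, 0, 0], [0, 0, 0], 1]])

```text
t: 6.25
tool_pos: [0.5602, 0.3003, 0.0464]
eef_rot: [1.0, -0.028, -0.001, 0.0]
wrist_force: [-0.5, -0.7, 0.5]
width: 0.004
grip_force: 0.0
```

>>> carry_out(motion=[[[0.004, 0, 0], [0, 0, 0], 1], [[0.004, 0, -0.02], [0, 0, 0], 1], [[0.004, 0, -0.03], [0, 0, 0], 1], [[0.025, 0.04, -0.03], [0, 0, 0], 1], [[0.048, 0.08, -0.03], [0, 0, 0], 1], [[0.048, 0.08, -0.03], [0, 0, 0], 1], [[0.048, 0.08, -0.03], [0, 0, 0], 1], [[0.048, 0.08, -0.03], [0, 0, 0], 1]])

```text
t: 7.25
tool_pos: [0.6041, 0.2189, 0.0768]
eef_rot: [1.0, -0.027, -0.0, -0.0]
wrist_force: [-0.2, -0.6, -0.6]
width: 0.008
grip_force: 0.0
```

```bash
python3 - <<'E'
from go import *
p,r=cur();t=rk(.05,.001,.0475);print(p,t,rel(p,r,t,down(RA)))
for n in('scene','top'):
    c=camera(n)
    for s in slates(c,(.40,.1),(.66,.36),.051): print('slate',s)
E
```

```text
[0.6041 0.2189 0.0768] [0.609  0.219  0.0475] ([0.0049, -0.0004, 0.0293], [-0.0002, 0.0004, 0.001])
slate ((array([0.1926, 0.7239]), array([ 351.1834, 1305.1974]), 46.85624313354492), np.float64(0.41822427589874833), np.int64(11717))
slate ((array([0.5387, 0.1424]), array([48.8157, 99.4822]), 86.8068618774414), np.float64(0.05094733378216358), np.int64(610))
slate ((array([0.6155, 0.4312]), array([631.9742, 363.2738]), 88.08604431152344), np.float64(0.5668372520014333), np.int64(11665))
```

>>> carry_out(motion=[[[0.005, 0, 0], [0, 0, 0], 1], [[0.005, 0, 0.01], [0, 0, 0], 1], [[0.005, 0, 0.02], [0, 0, 0], 1], [[0.005, 0, 0.026], [0, 0, 0], 1], [[0.005, 0, 0.029], [0, 0, 0], 1], [[0.005, 0, 0.0295], [0, 0, 0], 1], [[0, 0, 0.0295], [0, 0, 0], 1], [[-0.004, 0, 0.0295], [0, 0, 0], 1]])

```text
t: 8.35
tool_pos: [0.6006, 0.218, 0.0474]
eef_rot: [1.0, -0.028, 0.0, -0.0]
wrist_force: [0.1, -0.4, 0.4]
width: 0.007
grip_force: 0.1
```

>>> carry_out(motion=[[[-0.006, 0, 0], [0, 0, 0], 1], [[-0.013, 0, 0], [0, 0, 0], 1], [[-0.02, 0, 0], [0, 0, 0], 1], [[-0.027, 0, 0], [0, 0, 0], 1], [[-0.034, 0, 0], [0, 0, 0], 1], [[-0.04, 0, 0], [0, 0, 0], 1], [[-0.043, 0, 0], [0, 0, 0], 1], [[-0.043, 0, 0], [0, 0, 0], 1]])

```text
t: 9.35
tool_pos: [0.5574, 0.2204, 0.047]
eef_rot: [1.0, -0.028, -0.0, 0.0]
wrist_force: [0.6, -0.0, -0.7]
width: 0.002
grip_force: 0.0
```

>>> carry_out(motion=[[[0.004, 0, 0], [0, 0, 0], 1], [[0.004, 0, -0.02], [0, 0, 0], 1], [[0.004, 0, -0.03], [0, 0, 0], 1], [[0.03, 0.04, -0.03], [0, 0, 0], 1], [[0.053, 0.081, -0.03], [0, 0, 0], 1], [[0.053, 0.081, -0.03], [0, 0, 0], 1], [[0.053, 0.081, -0.03], [0, 0, 0], 1], [[0.053, 0.081, -0.03], [0, 0, 0], 1]])

```text
t: 10.35
tool_pos: [0.6054, 0.1376, 0.0769]
eef_rot: [1.0, -0.027, -0.001, -0.0]
wrist_force: [-0.5, 0.0, -0.2]
width: 0.004
grip_force: 0.0
```

```bash
python3 - <<'E'
from go import *
p,r=cur();t=rk(.050,-.08,.0475);print(p,t,rel(p,r,t,down(RA)))
E
```

```text
[0.6054 0.1376 0.0769] [0.6045 0.1381 0.0475] ([-0.0009, -0.0005, 0.0294], [-0.0001, 0.0011, 0.0008])
```

>>> carry_out(motion=[[[0, 0, 0.015], [0, 0, 0], 1], [[0, 0, 0.024], [0, 0, 0], 1], [[0, 0, 0.0295], [0, 0, 0], 1], [[0, 0, 0.0295], [0, 0, 0], 1], [[-0.004, 0, 0.0295], [0, 0, 0], 1], [[-0.008, 0, 0.0295], [0, 0, 0], 1], [[-0.013, 0, 0.0295], [0, 0, 0], 1], [[-0.018, 0, 0.0295], [0, 0, 0], 1]])

```text
t: 11.35
tool_pos: [0.5883, 0.1376, 0.0479]
eef_rot: [1.0, -0.028, 0.001, -0.0]
wrist_force: [1.0, 0.0, 1.2]
width: 0.005
grip_force: 0.3
```

>>> carry_out(motion=[[[-0.006, 0, 0], [0, 0, 0], 1], [[-0.012, 0, 0], [0, 0, 0], 1], [[-0.018, 0, 0], [0, 0, 0], 1], [[-0.024, 0, 0], [0, 0, 0], 1], [[-0.03, 0, 0], [0, 0, 0], 1], [[-0.035, 0, 0], [0, 0, 0], 1], [[-0.035, 0, 0], [0, 0, 0], 1], [[0, 0, 0], [0, 0, 0], 1]])

```text
t: 12.35
tool_pos: [0.5847, 0.1379, 0.0469]
eef_rot: [1.0, -0.028, -0.003, 0.0]
wrist_force: [0.0, 0.7, 0.1]
width: 0.002
grip_force: 0.0
```

>>> carry_out(motion=[[[0, 0, -0.05], [0, 0, 0], 1], [[0, 0, -0.1], [0, 0, 0], 1], [[0, 0.05, -0.12], [0, 0, 0], 1], [[-0.03, 0.11, -0.12], [0, 0, 0], 1], [[-0.06, 0.17, -0.12], [0, 0, 0], 1], [[-0.1, 0.22, -0.12], [0, 0, 0], 1], [[-0.12, 0.27, -0.12], [0, 0, 0], 1], [[-0.12, 0.3, -0.12], [0, 0, 0], 1]])

```text
t: 13.35
tool_pos: [0.4491, -0.1568, 0.1675]
eef_rot: [1.0, -0.03, -0.001, -0.0]
wrist_force: [0.7, -0.0, 0.5]
width: 0.006
grip_force: 0.0
```

```bash
python3 - <<'E'
from go import *
print(cur()[0])
for n in('scene','top'):
    c=camera(n);save(c,n+'2.png')
    for s in slates(c,(.40,.1),(.66,.36),.051): print('slate',s, ((s[0][0]-RC)@[np.cos(RA),np.sin(RA)]))
E
```

```text
[ 0.4491 -0.1568  0.1675]
slate ((array([0.498 , 0.3046]), array([50.953 , 98.2521]), 87.32017517089844), np.float64(0.051183355589327725), np.int64(486)) -0.0655866928413763
slate ((array([0.4944, 0.2249]), array([ 51.0047, 100.5587]), 87.82489776611328), np.float64(0.050993930032296214), np.int64(532)) -0.0647430886599826
slate ((array([0.4905, 0.1439]), array([51.612 , 98.4671]), 87.42872619628906), np.float64(0.05100168618651278), np.int64(582)) -0.0640840888620293
slate ((array([0.4987, 0.3055]), array([50.4071, 98.5031]), 87.95333099365234), np.float64(0.05134627599107117), np.int64(891)) -0.06495880560474172
slate ((array([0.4947, 0.2257]), array([50.3603, 98.4777]), 87.76107025146484), np.float64(0.05138716330994469), np.int64(879)) -0.06443780132683045
slate ((array([0.4902, 0.1445]), array([49.0251, 98.0654]), 88.59412384033203), np.float64(0.05133340084113227), np.int64(869)) -0.06446815283357824
```

View pics/top2.png

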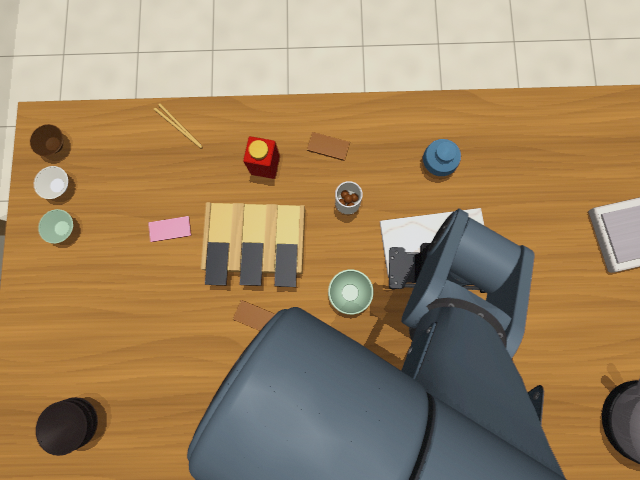

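All three slates overhang by about 35 mm in the top view, at (217,264), (252,264) and (287,266). Next I'll grip the right-hand one.

```bash
python3 - <<'E'
from go import *
p,r=cur();t=rk(-.1005,-.08,.11);print(p,t,rel(p,r,t,down(RA)))
for y in(-.08,0,.08):
  a=rk(-.1005,y,.11);b=bd(-.0358,-y,.11)
  print(a,b,'shift in rack-tool frame',rel(a,down(RA),b,down(BA)),'back',rel(b,down(BA),a,down(RA)))
E
```

```text
[ 0.4518 -0.1586  0.1678] [0.4542 0.1465 0.11  ] ([-0.0163, -0.3048, 0.0573], [0.0014, -0.0015, -0.0052])
[0.4542 0.1465 0.11  ] [ 0.4978 -0.1383  0.11  ] shift in rack-tool frame ([0.0594, 0.282, 0.0], [0.0, 0.0, -0.1588]) back ([-0.0141, -0.2878, 0.0], [0.0, 0.0, 0.1588])
[0.4587 0.2264 0.11  ] [ 0.506  -0.2179  0.11  ] shift in rack-tool frame ([0.0721, 0.441, 0.0], [0.0, 0.0, -0.1588]) back ([-0.0014, -0.4468, 0.0], [0.0, 0.0, 0.1588])
[0.4631 0.3063 0.11  ] [ 0.5142 -0.2975  0.11  ] shift in rack-tool frame ([0.0847, 0.5999, 0.0], [0.0, 0.0, -0.1588]) back ([0.0112, -0.6058, 0.0], [0.0, 0.0, 0.1588])
```

>>> carry_out(motion=[[[0, -0.06, 0], [0, 0, 0], -0.47], [[-0.01, -0.12, 0], [0, 0, 0], -0.47], [[-0.016, -0.18, 0], [0, 0, 0], -0.47], [[-0.016, -0.24, 0], [0, 0, 0], -0.47], [[-0.016, -0.28, 0.02], [0, 0, -0.005], -0.47], [[-0.016, -0.305, 0.04], [0, 0, -0.005], -0.47], [[-0.016, -0.305, 0.057], [0, 0, -0.005], -0.47], [[-0.016, -0.305, 0.057], [0, 0, -0.005], -0.47]])

```text
t: 14.45
tool_pos: [0.451, 0.1514, 0.1095]
eef_rot: [1.0, -0.025, -0.002, 0.0]
wrist_force: [-0.3, 0.4, 0.3]
width: 0.723
grip_force: 0.0
```

```bash
python3 - <<'E'
from go import *
p,r=cur();t=rk(-.1005,-.08,.043);print(p,t,rel(p,r,t,down(RA)),read_state()['width'])
E
```

```text
[0.451  0.1514 0.1095] [0.4542 0.1465 0.043 ] ([0.0037, 0.0047, 0.0665], [0.0003, 0.004, 0.0067]) 0.7225259790042057
```

>>> carry_out(motion=[[[0.004, 0.005, 0], [0, 0.004, 0.007], -0.47], [[0.004, 0.005, 0], [0, 0.004, 0.007], -0.47], [[0.004, 0.005, 0.03], [0, 0.004, 0.007], -0.47], [[0.004, 0.005, 0.05], [0, 0.004, 0.007], -0.47], [[0.004, 0.005, 0.06], [0, 0.004, 0.007], -0.47], [[0.004, 0.005, 0.0665], [0, 0.004, 0.007], -0.47], [[0.004, 0.005, 0.0665], [0, 0.004, 0.007], -0.47], [[0.004, 0.005, 0.0665], [0, 0.004, 0.007], -0.47]], squeeze=30)

```text
t: 15.45
tool_pos: [0.457, 0.1451, 0.0446]
eef_rot: [1.0, -0.029, 0.003, -0.0]
wrist_force: [-0.2, -1.0, -0.0]
width: 0.734
grip_force: 0.0
```

>>> carry_out(motion=[[[0, 0, 0], [0, 0, 0], 1], [[0, 0, 0], [0, 0, 0], 1], [[0, 0, 0], [0, 0, 0], 1], [[0, 0, 0], [0, 0, 0], 1], [[0, 0, 0], [0, 0, 0], 1], [[0, 0, 0], [0, 0, 0], 1], [[0, 0, 0], [0, 0, 0], 1], [[0, 0, 0], [0, 0, 0], 1]])

```text
t: 16.45
tool_pos: [0.4567, 0.145, 0.0442]
eef_rot: [1.0, -0.029, 0.002, 0.0]
wrist_force: [-1.0, 0.6, 3.6]
width: 0.564
grip_force: 30.0
```

>>> carry_out(motion=[[[0, 0, -0.01], [0, 0, 0], 1], [[0, 0, -0.025], [0, 0, 0], 1], [[0, 0, -0.045], [0, 0, 0], 1], [[0, 0, -0.065], [0, 0, 0], 1], [[0.015, 0.05, -0.075], [0, 0, -0.08], 1], [[0.03, 0.1, -0.075], [0, 0, -0.159], 1], [[0.045, 0.16, -0.075], [0, 0, -0.159], 1], [[0.05, 0.21, -0.075], [0, 0, -0.159], 1]])

```text
t: 17.45
tool_pos: [0.4951, -0.07, 0.1204]
eef_rot: [0.999, 0.05, 0.003, 0.001]
wrist_force: [0.5, 0.2, -0.9]
width: 0.568
grip_force: 30.0
```

```bash
python3 - <<'E'
from go import *
s=read_state();p,r=cur();t=bd(-.0358,.08,.07);print(p,t,rel(p,r,t,down(BA)),s['width'],s['grip_force'])
c=camera('scene');W=cloud(c);px=c['pixels'].astype(int)
save(dict(c,pixels=cv2.resize(c['pixels'][150:420,180:440],None,fx=2.2,fy=2.2)),'s3.png')
E
```

```text
[ 0.4951 -0.07    0.1204] [ 0.4978 -0.1383  0.07  ] ([-0.0045, 0.0681, 0.0505], [0.002, -0.0064, -0.0026]) 0.5677427529872001 30.001279413700104
```

View pics/s3.png

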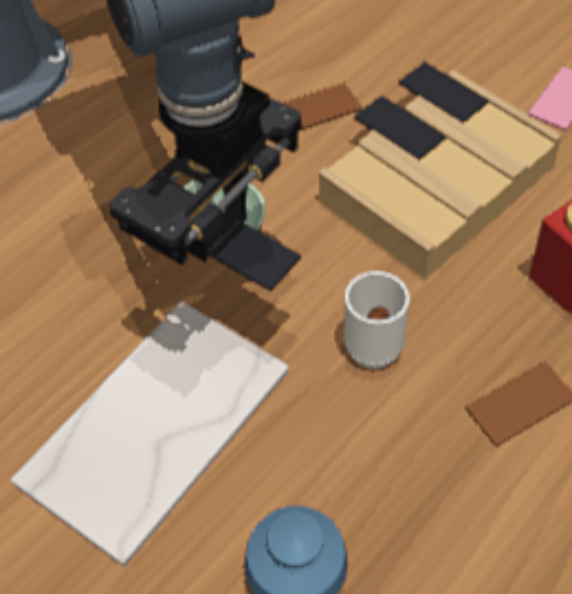

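```bash
cat >> go.py <<'E'
def held(c):
    "far end of the held slate, relative to TCP in tool axes: max x, y mid, and slope dz/dx"
    p,r=cur();W=cloud(c);px=c['pixels'].astype(int)
    Q=r.inv().apply((W.reshape(-1,3)-p)).reshape(480,640,3)
    m=(px.max(-1)<110)&(Q[...,0]>.025)&(Q[...,0]<.1)&(abs(Q[...,1])<.04)&(abs(Q[...,2])<.03)
    m=max(comps(m,30),key=lambda k:k.sum());q=Q[m];f=np.polyfit(q[:,0],q[:,2],1)
    return m.sum(),np.percentile(q,[2,50,98],axis=0),'slope deg',np.degrees(np.arctan(f[0])),'z at0',f[1]
E
python3 - <<'E'
from go import *
print(held(camera('scene')))
s=read_state();p,r=cur();t=bd(-.0334,.08,.07);print(p,t,rel(p,r,t,down(BA)))
E
```

```text
(np.int64(564), array([[ 0.0257, -0.0213, -0.0092],
       [ 0.0553,  0.0038, -0.0061],
       [ 0.0839,  0.0273, -0.0027]]), 'slope deg', np.float64(0.40254602448217874), 'z at0', np.float64(-0.006523612851997562))
[ 0.4958 -0.0727  0.1204] [ 0.5002 -0.1381  0.07  ] ([-0.0022, 0.0653, 0.0506], [0.0037, -0.0076, -0.0081])
```

>>> carry_out(motion=[[[-0.002, 0.04, 0], [0, -0.006, -0.008], 1], [[-0.002, 0.065, 0], [0, -0.006, -0.008], 1], [[-0.002, 0.065, 0.02], [0, -0.006, -0.008], 1], [[-0.002, 0.065, 0.04], [0, -0.006, -0.008], 1], [[-0.002, 0.065, 0.06], [0, -0.006, -0.008], 1], [[-0.002, 0.065, 0.075], [0, -0.006, -0.008], 1], [[-0.002, 0.065, 0.075], [0, -0.006, -0.008], 1], [[-0.002, 0.065, 0.075], [0, -0.006, -0.008], 1]])

```text
t: 18.55
tool_pos: [0.4992, -0.1324, 0.0448]
eef_rot: [0.999, 0.055, -0.001, 0.001]
wrist_force: [0.1, -0.4, -1.4]
width: 0.569
grip_force: 30.0
```

```bash
python3 - <<'E'
from go import *
s=read_state();p,r=cur();t=bd(-.0334,.08,.0135);print(p,t,rel(p,r,t,down(BA)))
E
```

```text
[ 0.4992 -0.1324  0.0448] [ 0.5002 -0.1381  0.0135] ([0.0004, 0.0057, 0.0313], [0.0011, 0.0013, 0.0061])
```

>>> carry_out(motion=[[[0, 0.006, 0.005], [0, 0, 0.006], 1], [[0, 0.006, 0.012], [0, 0, 0.006], 1], [[0, 0.006, 0.018], [0, 0, 0.006], 1], [[0, 0.006, 0.024], [0, 0, 0.006], 1], [[0, 0.006, 0.029], [0, 0, 0.006], 1], [[0, 0.006, 0.031], [0, 0, 0.006], 1], [[0, 0.006, 0.031], [0, 0, 0.006], 1], [[0, 0.006, 0.031], [0, 0, 0.006], 1]])

```text
t: 19.55
tool_pos: [0.4995, -0.1384, 0.0134]
eef_rot: [0.999, 0.051, -0.001, 0.0]
wrist_force: [-0.2, -0.2, -1.8]
width: 0.568
grip_force: 30.0
```

>>> carry_out(motion=[[[0, 0, 0], [0, 0, 0], -0.47], [[0, 0, 0], [0, 0, 0], -0.47], [[0, 0, 0], [0, 0, 0], -0.47], [[0, 0, 0], [0, 0, 0], -0.47], [[0, 0, -0.01], [0, 0, 0], -0.47], [[0, 0, -0.03], [0, 0, 0], -0.47], [[0, 0, -0.06], [0, 0, 0], -0.47], [[0, 0, -0.09], [0, 0, 0], -0.47]])

```text
t: 20.55
tool_pos: [0.4994, -0.1383, 0.1047]
eef_rot: [0.999, 0.051, -0.001, 0.0]
wrist_force: [0.4, -0.5, -0.4]
width: 0.731
grip_force: 0.0
```

```bash
python3 - <<'E'
from go import *
s=read_state();p,r=cur();t=rk(-.098,0,.11);print(p,t,rel(p,r,t,down(RA)))
E
```

```text
[ 0.4994 -0.1383  0.1047] [0.4612 0.2263 0.11  ] ([-0.0007, -0.3665, -0.0056], [0.0008, 0.0019, 0.1586])
```

>>> carry_out(motion=[[[0, -0.055, -0.006], [0, 0, 0.08], -0.47], [[0, -0.11, -0.006], [0, 0, 0.159], -0.47], [[0, -0.165, -0.006], [0, 0, 0.159], -0.47], [[0, -0.22, -0.006], [0, 0, 0.159], -0.47], [[0, -0.275, -0.006], [0, 0, 0.159], -0.47], [[0, -0.33, -0.006], [0, 0, 0.159], -0.47], [[0, -0.366, -0.006], [0, 0, 0.159], -0.47], [[0, -0.366, -0.006], [0, 0, 0.159], -0.47]])

```text
t: 21.55
tool_pos: [0.4615, 0.228, 0.1097]
eef_rot: [1.0, -0.026, -0.0, 0.0]
wrist_force: [0.6, 0.6, -0.0]
width: 0.731
grip_force: 0.0
```

```bash
python3 - <<'E'
from go import *
c=camera('scene')
for s in slates(c,(.40,-.35),(.66,.36),.051): print('slate',s)
for s in slates(c,(.40,-.35),(.66,-.05),.018): print('laid',s)
s=read_state();p,r=cur();t=rk(-.098,0.001,.044);print(p,t,rel(p,r,t,down(RA)))
E
```

```text
slate ((array([0.1003, 0.6834]), array([ 262.2288, 1087.8865]), 42.90546798706055), np.float64(0.40070136336123374), np.int64(6913))
slate ((array([0.498 , 0.3047]), array([50.5555, 98.8568]), 88.18724822998047), np.float64(0.05125118697260242), np.int64(486))
slate ((array([0.4948, 0.2238]), array([53.077 , 99.7197]), 86.84693145751953), np.float64(0.05104295877044371), np.int64(546))
slate ((array([ 0.5507, -0.1475]), array([95.7976, 47.2952]), 5.626592636108398), np.float64(0.01763932078132742), np.int64(841))
laid ((array([ 0.5337, -0.1339]), array([99.2757, 49.0123]), 5.6266188621521), np.float64(0.01763932078132742), np.int64(841))
[0.4616 0.2266 0.1096] [0.4612 0.2273 0.044 ] ([-0.0004, -0.0007, 0.0656], [0.0011, 0.0013, 0.0026])
```

>>> carry_out(motion=[[[0, 0, 0.02], [0, 0, 0], -0.47], [[0, 0, 0.035], [0, 0, 0], -0.47], [[0, 0, 0.05], [0, 0, 0], -0.47], [[0, 0, 0.06], [0, 0, 0], -0.47], [[0, 0, 0.0655], [0, 0, 0], -0.47], [[0, 0, 0.0655], [0, 0, 0], -0.47], [[0, 0, 0.0655], [0, 0, 0], -0.47], [[0, 0, 0.0655], [0, 0, 0], 1]])

```text
t: 22.6
tool_pos: [0.4622, 0.2258, 0.044]
eef_rot: [1.0, -0.028, -0.001, 0.0]
wrist_force: [-0.0, 0.8, 0.6]
width: 0.688
grip_force: 0.0
```

>>> carry_out(motion=[[[0, 0, 0], [0, 0, 0], 1], [[0, 0, 0], [0, 0, 0], 1], [[0, 0, 0], [0, 0, 0], 1], [[0, 0, 0], [0, 0, 0], 1], [[0, 0, 0], [0, 0, 0], 1], [[0, 0, -0.015], [0, 0, 0], 1], [[0, 0, -0.04], [0, 0, 0], 1], [[0, 0, -0.065], [0, 0, 0], 1]])

```text
t: 23.6
tool_pos: [0.4617, 0.2256, 0.1097]
eef_rot: [1.0, -0.028, -0.001, 0.001]
wrist_force: [0.4, -0.1, 0.1]
width: 0.569
grip_force: 30.0
```

```bash
python3 - <<'E'
from go import *
print(held(camera('scene')))
s=read_state();p,r=cur();t=bd(-.0334,0,.1);print(p,t,rel(p,r,t,down(BA)),s['width'])
E
```

```text
(np.int64(367), array([[ 0.0261, -0.0237, -0.0071],
       [ 0.0544,  0.0028, -0.0036],
       [ 0.0817,  0.0259,  0.0007]]), 'slope deg', np.float64(0.39008563482355046), 'z at0', np.float64(-0.0039056549963944467))
[0.4637 0.2262 0.1126] [ 0.5084 -0.2176  0.1   ] ([0.0694, 0.4407, 0.0125], [-0.0004, -0.0034, -0.159]) 0.567833413902258
```

>>> carry_out(motion=[[[0.009, 0.055, 0], [0, 0, -0.08], 1], [[0.018, 0.11, 0], [0, 0, -0.159], 1], [[0.026, 0.165, 0], [0, 0, -0.159], 1], [[0.035, 0.22, 0], [0, 0, -0.159], 1], [[0.044, 0.275, 0], [0, 0, -0.159], 1], [[0.052, 0.33, 0], [0, 0, -0.159], 1], [[0.061, 0.385, 0], [0, 0, -0.159], 1], [[0.0695, 0.44, 0.02], [0, 0, -0.159], 1]])

```text
t: 24.65
tool_pos: [0.5077, -0.2202, 0.0901]
eef_rot: [0.999, 0.051, 0.001, 0.002]
wrist_force: [0.4, -0.4, -0.3]
width: 0.568
grip_force: 30.0
```

```bash
python3 - <<'E'
from go import *
print(held(camera('scene')))
s=read_state();p,r=cur();t=bd(-.0334,0,.0145);print(p,t,rel(p,r,t,down(BA)),s['width'])
E
```

```text
(np.int64(656), array([[ 0.0265, -0.0319, -0.0125],
       [ 0.0548, -0.0071, -0.0092],
       [ 0.0823,  0.0165, -0.0058]]), 'slope deg', np.float64(0.7131201619432881), 'z at0', np.float64(-0.00988260638421094))
[ 0.5088 -0.2276  0.0876] [ 0.5084 -0.2176  0.0145] ([0.0004, -0.0105, 0.073], [0.0081, -0.0021, -0.0041]) 0.5696423059035626
```

>>> carry_out(motion=[[[0, -0.008, 0.02], [0, 0, 0], 1], [[0, -0.008, 0.035], [0, 0, 0], 1], [[0, -0.008, 0.05], [0, 0, 0], 1], [[0, -0.008, 0.055], [0, 0, 0], 1], [[0, -0.008, 0.055], [0, 0, 0], 1], [[0, -0.008, 0.055], [0, 0, 0], 1], [[0, -0.008, 0.055], [0, 0, 0], 1], [[0, -0.008, 0.055], [0, 0, 0], 1]])

```text
t: 25.7
tool_pos: [0.5059, -0.2097, 0.0342]
eef_rot: [0.999, 0.051, -0.001, 0.001]
wrist_force: [-0.1, -0.9, -1.2]
width: 0.566
grip_force: 30.0
```

```bash
python3 - <<'E'
from go import *
print(held(camera('scene')))
s=read_state();p,r=cur();t=bd(-.0334,0,.0145);print(p,t,rel(p,r,t,down(BA)),s['width'])
E
```

```text
(np.int64(626), array([[ 0.0261, -0.0237, -0.0104],
       [ 0.0549,  0.0009, -0.0068],
       [ 0.0828,  0.0239, -0.0017]]), 'slope deg', np.float64(1.3302169346149701), 'z at0', np.float64(-0.007726130603741077))
[ 0.5059 -0.2097  0.0342] [ 0.5084 -0.2176  0.0145] ([0.0017, 0.0081, 0.0197], [0.0011, 0.0016, -0.0001]) 0.5701578936974117
```

>>> carry_out(motion=[[[0.002, 0.008, 0], [0, 0, 0], 1], [[0.002, 0.008, 0.006], [0, 0, 0], 1], [[0.002, 0.008, 0.012], [0, 0, 0], 1], [[0.002, 0.008, 0.017], [0, 0, 0], 1], [[0.002, 0.008, 0.0205], [0, 0, 0], 1], [[0.002, 0.008, 0.0205], [0, 0, 0], 1], [[0.002, 0.008, 0.0205], [0, 0, 0], 1], [[0.002, 0.008, 0.0205], [0, 0, 0], 1]])

```text
t: 26.75
tool_pos: [0.5086, -0.2174, 0.0135]
eef_rot: [0.999, 0.051, -0.001, 0.0]
wrist_force: [-0.1, -0.4, -0.5]
width: 0.57
grip_force: 30.0
```

>>> carry_out(motion=[[[0, 0, 0], [0, 0, 0], -0.47], [[0, 0, 0], [0, 0, 0], -0.47], [[0, 0, 0], [0, 0, 0], -0.47], [[0, 0, 0], [0, 0, 0], -0.47], [[0, 0, -0.01], [0, 0, 0], -0.47], [[0, 0, -0.03], [0, 0, 0], -0.47], [[0, 0, -0.06], [0, 0, 0], -0.47], [[0, 0, -0.095], [0, 0, 0], -0.47]])

```text
t: 27.75
tool_pos: [0.5083, -0.217, 0.1094]
eef_rot: [0.999, 0.051, -0.001, 0.0]
wrist_force: [-0.0, -0.7, 0.2]
width: 0.731
grip_force: 0.0
```

```bash
python3 - <<'E'
from go import *
s=read_state();p,r=cur();t=rk(-.0985,.081,.11);print(p,t,rel(p,r,t,down(RA)))
E
```

```text
[ 0.5083 -0.217   0.1094] [0.4652 0.3072 0.11  ] ([0.0109, -0.5259, -0.0006], [0.0003, 0.0026, 0.1586])
```

>>> carry_out(motion=[[[0, -0.06, 0], [0, 0, 0.08], -0.47], [[0, -0.12, 0], [0, 0, 0.159], -0.47], [[0, -0.18, 0], [0, 0, 0.159], -0.47], [[0, -0.24, 0], [0, 0, 0.159], -0.47], [[0.005, -0.3, 0], [0, 0, 0.159], -0.47], [[0.01, -0.36, 0], [0, 0, 0.159], -0.47], [[0.011, -0.42, 0], [0, 0, 0.159], -0.47], [[0.011, -0.46, 0], [0, 0, 0.159], -0.47]])

```text
t: 28.75
tool_pos: [0.472, 0.2441, 0.1088]
eef_rot: [1.0, -0.027, -0.0, 0.0]
wrist_force: [0.4, -0.5, -1.1]
width: 0.734
grip_force: 0.0
```

>>> carry_out(motion=[[[0.01, -0.04, 0], [0, 0, 0], -0.47], [[0.01, -0.066, 0], [0, 0, 0], -0.47], [[0.01, -0.066, 0], [0, 0, 0], -0.47], [[0.01, -0.066, 0], [0, 0, 0], -0.47], [[0.01, -0.066, 0], [0, 0, 0], -0.47], [[0.01, -0.066, 0], [0, 0, 0], -0.47], [[0.01, -0.066, 0], [0, 0, 0], -0.47], [[0.01, -0.066, 0], [0, 0, 0], -0.47]])

```text
t: 29.75
tool_pos: [0.4862, 0.3065, 0.108]
eef_rot: [1.0, -0.028, -0.001, 0.0]
wrist_force: [-0.3, -0.6, 0.6]
width: 0.736
grip_force: 0.0
```

```bash
python3 - <<'E'
from go import *
c=camera('scene')
for s in slates(c,(.40,.05),(.66,.36),.051): print('slate',s)
for s in slates(c,(.40,-.35),(.66,-.05),.018): print('laid',s,fr([0,0],-BA,*(s[0][0]-BC),0))
s=read_state();p,r=cur();t=rk(-.098,0.081,.044);print(p,t,rel(p,r,t,down(RA)))
E
```

```text
slate ((array([0.1692, 0.7492]), array([ 296.7514, 1193.3572]), 44.13740539550781), np.float64(0.41372823801874636), np.int64(7600))
laid ((array([ 0.5337, -0.1339]), array([99.2757, 49.0123]), 5.6266188621521), np.float64(0.01780836375382395), np.int64(842)) [0.0004 0.0806 0.    ]
laid ((array([ 0.5424, -0.2136]), array([99.0389, 48.7192]), 5.739309787750244), np.float64(0.017726867667633407), np.int64(934)) [0.0009 0.0005 0.    ]
[0.4861 0.3066 0.1079] [0.4657 0.3071 0.044 ] ([-0.0203, 0.0006, 0.064], [0.001, 0.002, -0.0006])
```

>>> carry_out(motion=[[[-0.0205, 0.001, 0], [0, 0, 0], -0.47], [[-0.0205, 0.001, 0], [0, 0, 0], -0.47], [[-0.0205, 0.001, 0.02], [0, 0, 0], -0.47], [[-0.0205, 0.001, 0.04], [0, 0, 0], -0.47], [[-0.0205, 0.001, 0.055], [0, 0, 0], -0.47], [[-0.0205, 0.001, 0.064], [0, 0, 0], -0.47], [[-0.0205, 0.001, 0.064], [0, 0, 0], -0.47], [[-0.0205, 0.001, 0.064], [0, 0, 0], -0.47]])

```text
t: 30.8
tool_pos: [0.4659, 0.3071, 0.0444]
eef_rot: [1.0, -0.028, -0.001, 0.0]
wrist_force: [-0.2, 0.3, 0.3]
width: 0.734
grip_force: 0.0
```

>>> carry_out(motion=[[[0, 0, 0], [0, 0, 0], 1], [[0, 0, 0], [0, 0, 0], 1], [[0, 0, 0], [0, 0, 0], 1], [[0, 0, 0], [0, 0, 0], 1], [[0, 0, 0], [0, 0, 0], 1], [[0, 0, 0], [0, 0, 0], 1], [[0, 0, -0.02], [0, 0, 0], 1], [[0, 0, -0.06], [0, 0, 0], 1]])

```text
t: 31.8
tool_pos: [0.4638, 0.3061, 0.1026]
eef_rot: [1.0, -0.028, -0.004, 0.002]
wrist_force: [-0.4, 0.1, -0.8]
width: 0.567
grip_force: 30.0
```

```bash
python3 - <<'E'
from go import *
s=read_state();p,r=cur();t=bd(-.0334,-.08,.1);print(p,t,rel(p,r,t,down(BA)),s['width'])
E
```

```text
[0.4638 0.3061 0.1026] [ 0.5166 -0.2972  0.1   ] ([0.0868, 0.5994, 0.004], [0.0028, 0.0075, -0.1594]) 0.5668993303498573
```

>>> carry_out(motion=[[[0.008, 0.055, 0], [0, 0, 0], 1], [[0.016, 0.11, -0.01], [0, 0, 0], 1], [[0.024, 0.165, -0.01], [0, 0, 0], 1], [[0.032, 0.22, -0.01], [0, 0, 0], 1], [[0.04, 0.275, -0.01], [0, 0, 0], 1], [[0.048, 0.33, -0.01], [0, 0, 0], 1], [[0.056, 0.385, -0.01], [0, 0, 0], 1], [[0.062, 0.44, -0.01], [0, 0, 0], 1]])

```text
t: 32.8
tool_pos: [0.5025, -0.1376, 0.1139]
eef_rot: [1.0, -0.028, -0.001, 0.0]
wrist_force: [1.1, -0.7, -0.7]
width: 0.567
grip_force: 30.0
```

>>> carry_out(motion=[[[0.01, 0.05, 0], [0, 0, -0.08], 1], [[0.018, 0.1, 0], [0, 0, -0.159], 1], [[0.023, 0.14, 0], [0, 0, -0.159], 1], [[0.023, 0.16, 0], [0, 0, -0.159], 1], [[0.023, 0.16, 0.03], [0, 0, -0.159], 1], [[0.023, 0.16, 0.06], [0, 0, -0.159], 1], [[0.023, 0.16, 0.06], [0, 0, -0.159], 1], [[0.023, 0.16, 0.06], [0, 0, -0.159], 1]])

```text
t: 33.8
tool_pos: [0.5169, -0.2965, 0.0549]
eef_rot: [0.999, 0.052, -0.001, 0.0]
wrist_force: [-1.0, 0.1, -1.0]
width: 0.571
grip_force: 30.0
```

```bash
python3 - <<'E'
from go import *
print(held(camera('scene')))
s=read_state();p,r=cur();t=bd(-.033,-.08,.0135);print(p,t,rel(p,r,t,down(BA)),s['width'])
E
```

```text
(np.int64(703), array([[ 0.0265, -0.0243, -0.0084],
       [ 0.0542,  0.0002, -0.0054],
       [ 0.0817,  0.0236, -0.0012]]), 'slope deg', np.float64(0.6022515594122706), 'z at0', np.float64(-0.005911660701842381))
[ 0.5173 -0.2969  0.0555] [ 0.517  -0.2972  0.0135] ([-0.0003, 0.0001, 0.042], [0.0018, 0.0009, 0.0005]) 0.5688470921718559
```

>>> carry_out(motion=[[[0, 0, 0.01], [0, 0, 0], 1], [[0, 0, 0.02], [0, 0, 0], 1], [[0, 0, 0.028], [0, 0, 0], 1], [[0, 0, 0.035], [0, 0, 0], 1], [[0, 0, 0.039], [0, 0, 0], 1], [[0, 0, 0.0415], [0, 0, 0], 1], [[0, 0, 0.0415], [0, 0, 0], 1], [[0, 0, 0.0415], [0, 0, 0], 1]])

```text
t: 34.85
tool_pos: [0.5167, -0.2971, 0.0131]
eef_rot: [0.999, 0.051, -0.001, 0.001]
wrist_force: [-0.1, -0.4, -0.0]
width: 0.566
grip_force: 30.0
```

>>> carry_out(motion=[[[0, 0, 0], [0, 0, 0], -0.47], [[0, 0, 0], [0, 0, 0], -0.47], [[0, 0, 0], [0, 0, 0], -0.47], [[0, 0, 0], [0, 0, 0], -0.47], [[0, 0, -0.02], [0, 0, 0], -0.47], [[0, 0, -0.06], [0, 0, 0], -0.47], [[0, 0, -0.12], [0, 0, 0], -1], [[0, 0, -0.18], [0, 0, 0], -1]])

```text
t: 35.85
tool_pos: [0.5165, -0.2966, 0.1943]
eef_rot: [0.999, 0.051, -0.001, 0.0]
wrist_force: [1.0, -0.8, 0.0]
width: 0.882
grip_force: 0.0
```

>>> carry_out(motion=[[[0, 0, -0.06], [0, 0, 0], -1], [[0, 0, -0.1], [0, 0, 0], -1], [[-0.05, 0, -0.1], [0, 0, 0], -1], [[-0.1, 0, -0.1], [0, 0, 0], -1], [[-0.1, 0, -0.1], [0, 0, 0], -1], [[-0.1, 0, -0.1], [0, 0, 0], -1], [[-0.1, 0, -0.1], [0, 0, 0], -1], [[-0.1, 0, -0.1], [0, 0, 0], -1]])

```text
t: 36.85
tool_pos: [0.4185, -0.307, 0.2929]
eef_rot: [0.999, 0.052, -0.001, 0.0]
wrist_force: [0.0, 0.5, -0.4]
width: 1.003
grip_force: 0.0
```

```bash
python3 - <<'E'
from go import *
c=camera('scene')
for s in slates(c,(.40,-.38),(.66,-.05),.018): print('laid',s,fr([0,0],-BA,*(s[0][0]-BC),0))
for n in('scene','top'):
  c=camera(n);W=cloud(c)
  for l in('bowl','cup','cup_mouth'):
    for d in landmark_of(c,l)[:1]: print(n,l,round(d['p'],2),np.array(d['point']))
  for nm,x,y,z in(('cup',.645,-.006,.09),('bowl',.425,-.005,.05)):
    d=(np.hypot(W[...,0]-x,W[...,1]-y)<.09)&(abs(W[...,2]-z)<.006)
    P=W[d][:,:2]
    if len(P)>20: print(nm,cv2.minEnclosingCircle(P.astype(np.float32)),np.nanmax(W[d][:,2]))
s=read_state();print(s['q'],s['tool_pos'],s['eef_rot'])
E
```

```text
laid ((array([-0.4417,  0.0143]), array([ 420.9158, 1392.106 ]), 63.59120559692383), np.float64(0.5442717064343411), np.int64(13012)) [-0.9546  0.3284  0.    ]
laid ((array([ 0.5337, -0.1339]), array([99.2757, 49.0123]), 5.6266188621521), np.float64(0.017725354391809858), np.int64(841)) [0.0004 0.0806 0.    ]
laid ((array([ 0.5424, -0.2136]), array([99.0389, 48.7192]), 5.739309787750244), np.float64(0.01772625322138882), np.int64(936)) [0.0009 0.0005 0.    ]
laid ((array([ 0.5494, -0.2931]), array([98.9386, 49.1124]), 5.286587238311768), np.float64(0.017648814215254507), np.int64(1062)) [-0.0003 -0.0793  0.    ]
scene bowl 0.61 [ 0.427  -0.0082 -0.0015]
scene cup 0.7 [ 0.6406 -0.0068  0.0018]
scene cup_mouth 0.83 [ 0.6475 -0.0039  0.0919]
cup ((0.6453412771224976, -0.006778276991099119), 0.03208258002996445) 0.09501638828107778
bowl ((0.4246550500392914, -0.004530934616923332), 0.05326410010457039) 0.05439362200954038
top bowl 0.61 [ 0.4239 -0.0085  0.0006]
top cup 0.73 [ 0.6475 -0.0024  0.0009]
top cup_mouth 0.94 [ 0.641  -0.0037  0.0927]
cup ((0.6455507278442383, -0.006149902939796448), 0.03159884735941887) 0.0945683352518739
bowl ((0.425079345703125, -0.004448544699698687), 0.051509834825992584) 0.05407589792581833
[-0.8484  0.3016  1.6059 -0.0022  1.2348  0.6202] [ 0.4176 -0.307   0.2931] [ 0.9987  0.0514 -0.001   0.0003]
```

```bash
cat >> go.py <<'E'
def tilt(phi,e):
    p,e=np.radians([phi,e]);z=np.array([np.cos(e)*np.cos(p),np.cos(e)*np.sin(p),-np.sin(e)]);y=np.array([np.sin(p),-np.cos(p),0])
    return Ro.from_matrix(np.c_[np.cross(y,z),y,z])
E
python3 - <<'E'
from go import *
p,r=cur()
for phi,e in((50,60),(50,25)):
  print(rel(p,r,np.array([.5,-.12,.30]),tilt(phi,e)))
E
```

```text
([0.1011, -0.1775, -0.0072], [0.2012, 0.4995, -0.7519])
([0.1011, -0.1775, -0.0072], [0.4355, 1.0776, -0.6841])
```

>>> carry_out(motion=[[[0.02, -0.035, 0], [0.033, 0.083, -0.125], -1], [[0.04, -0.07, 0], [0.067, 0.166, -0.25], -1], [[0.06, -0.105, 0], [0.1, 0.25, -0.375], -1], [[0.08, -0.14, 0], [0.133, 0.333, -0.5], -1], [[0.1, -0.177, 0], [0.167, 0.416, -0.625], -1], [[0.1, -0.177, 0], [0.2, 0.5, -0.75], -1], [[0.1, -0.177, 0], [0.2, 0.5, -0.75], -1], [[0.1, -0.177, 0], [0.2, 0.5, -0.75], -1]])

```text
t: 38.3
tool_pos: [0.499, -0.1211, 0.2929]
eef_rot: [0.876, 0.406, 0.234, -0.108]
wrist_force: [-0.8, 0.2, 0.5]
width: 0.998
grip_force: 0.0
```

```bash
python3 - <<'E'
from go import *
p,r=cur();print(p,read_state()['q'])
print(rel(p,r,np.array([.5,-.12,.30]),tilt(50,25)),rel(p,r,np.array([.5,-.12,.30]),tilt(50,60)))
E
```

```text
[ 0.499  -0.1211  0.2929] [-0.776   0.2722  1.7815  0.5656  1.1914 -0.3153]
([0.0048, 0.0, -0.0054], [0.0038, 0.6119, -0.0028]) ([0.0048, 0.0, -0.0054], [0.0027, 0.0011, -0.0038])
```

>>> carry_out(motion=[[[0, 0, 0], [0, 0.1, 0], -1], [[0, 0, 0], [0, 0.2, 0], -1], [[0, 0, 0], [0, 0.3, 0], -1], [[0, 0, 0], [0, 0.4, 0], -1], [[0, 0, 0], [0, 0.5, 0], -1], [[0, 0, 0], [0, 0.61, 0], -1], [[0, 0, 0], [0, 0.61, 0], -1], [[0, 0, 0], [0, 0.61, 0], -1]])

```text
t: 39.3
tool_pos: [0.4991, -0.1207, 0.293]
eef_rot: [0.765, 0.356, 0.486, -0.226]
wrist_force: [-0.2, 0.3, -0.7]
width: 1.005
grip_force: 0.0
```

```bash
cat > kin.py <<'E'
from go import *
from scipy.optimize import least_squares
D=[([-1.396,.528,1.434,0,1.181,-.179],[.216,-.586,.222]),([-.6475,.2739,1.8838,.0001,.9826,.9799],[.4039,-.1662,.2229]),([-.8484,.3016,1.6059,-.0022,1.2348,.6202],[.4176,-.307,.2931]),([-.776,.2722,1.7815,.5656,1.1914,-.3153],[.499,-.1211,.2929])]
Rz=lambda a:Ro.from_euler('z',a).as_matrix();Ry=lambda a:Ro.from_euler('y',a).as_matrix()
def fk(q,k):
    a0,h,L1,e,L2,d,o1,o2=k
    R=Rz(q[0]);p=R@[a0,o1,h];R=R@Ry(q[1]);p=p+R@[0,0,L1];R=R@Ry(q[2]);p=p+R@[e,0,0]+R@[0,0,L2];R=R@Rz(k9*q[3])
    R=R@Ry(q[4]);p=p+R@[0,o2,d];R=R@Rz(q[5]);return p,R
k9=1
def fit():
    f=lambda k:np.concatenate([fk(q,k)[0]-x for q,x in D])
    return least_squares(lambda k:np.r_[f(k),.001*(np.array(k)-[0,.3,.4,0,.4,.2,.05,.05])],[0,.3,.4,0,.4,.2,.05,.05])
E
python3 - <<'E'
from kin import *
import kin
s=read_state();print(s['q'],s['tool_pos'],s['eef_rot']);kin.D.append((s['q'],s['tool_pos']))
for v in(1,-1):
    kin.k9=v;r=fit();print(v,r.x,abs(r.fun[:15]).max())
    Re=Ro.from_quat(s['eef_rot']).as_matrix();print(fk(s['q'],r.x)[1][:,2],Re[:,2])
E
```

```text
[-1.0453  0.4899  1.9342  1.0314  1.4513 -0.8991] [ 0.4991 -0.1207  0.293 ] [ 0.7653  0.3562  0.4863 -0.2257]
1 [-0.0002  0.2739  0.5885  0.1141  0.3918  0.3055  0.111  -0.0001] 0.00014925944186031104
[ 0.5835  0.6919 -0.4251] [ 0.5835  0.6919 -0.4251]
-1 [ 0.3772  0.4949  0.3378  0.6835  0.318  -0.1945  0.2606 -0.1374] 0.05064676083351982
[-0.8904 -0.1627 -0.4251] [ 0.5835  0.6919 -0.4251]
```

```bash
cat >> kin.py <<'E'
K=np.array([-0.0002,.2739,.5885,.1141,.3918,.3055,.111,-.0001])
LO=np.array([-3.08,-.75,.22,-1.43,0,-2.85])+.05;HI=np.array([3.08,2.2,2.44,4.57,2.65,2.85])-.05
q5=[-1.0453,.4899,1.9342,1.0314,1.4513,-.8991]
FX=fk(q5,K)[1].T@Ro.from_quat([.7653,.3562,.4863,-.2257]).as_matrix()
def ik(p,r,q0):
    Rm=r.as_matrix()
    def f(q):
        x,R=fk(q,K);return np.r_[(x-p)*5,Ro.from_matrix(Rm.T@R@FX).as_rotvec()]
    s=least_squares(f,np.clip(q0,LO+1e-3,HI-1e-3),bounds=(LO,HI));return s.x,abs(s.fun).max()
E_=25;HG=.057;g=grip_point_offset
def ut(e=E_): e=np.radians(e);return np.array([np.cos(e),0,-np.sin(e)])
def tcp_cup(xy,z0,phi,e=E_):   # TCP so that upright cup stands with underside at z0
    r=tilt(phi,e);return np.array([*xy,z0+HG])+r.apply([0,0,g]),r
def tcp_mouth(M,r): return M-r.apply(np.array([0,0,-g])+(.09-HG)*ut())
E
python3 - <<'E'
from kin import *
print(FX.round(3))
bowl=np.array([.425,-.0045]);q=np.array(q5)
for phi in(30,40,50,60,70):
    p,r=tcp_cup([.6455,-.0062],0,phi);qq,e=ik(p,r,q);print('cup',phi,e.round(4),qq.round(2),p.round(3))
    p,r=tcp_cup([.534,-.134],.02,phi);qq,e=ik(p,r,q);print('place',phi,e.round(4),qq.round(2),p.round(3))
for phi in range(30,121,15):
  for sg in(1,-1):
    qq=q.copy();L=[]
    for psi in range(0,151,10):
        r=tilt(phi,E_)*Ro.from_euler('z',sg*psi,degrees=True);u=r.apply(ut());ph=np.append(u[:2],0)/max(np.hypot(*u[:2]),.2)
        M=np.array([*bowl,.125])-.015*ph;qn,e=ik(tcp_mouth(M,r),r,qq);L.append((e,abs(qn-qq).max()));qq=qn
    L=np.array(L);print('pour',phi,sg,'maxerr',L[:,0].max().round(3),'jump',L[1:,1].max().round(2),'first',L[:,0].argmax(),qq.round(2),ph.round(2),'tilt',np.degrees(np.arccos(u[2])).round())
E
```

```text
[[-0. -1. -0.]
 [ 1. -0. -0.]
 [ 0. -0.  1.]]
cup 30 0.0 [-0.57  1.03  2.02  2.01  1.09 -1.47] [0.66  0.002 0.049]
place 30 0.0 [-0.98  1.    2.12  1.62  1.13 -1.54] [ 0.549 -0.126  0.069]
cup 40 0.0 [-0.6   1.01  1.93  1.74  1.09 -1.35] [0.658 0.005 0.049]
place 40 0.0 [-0.98  0.98  2.01  1.39  1.16 -1.4 ] [ 0.547 -0.123  0.069]
cup 50 0.0 [-0.62  1.01  1.82  1.5   1.13 -1.23] [0.656 0.007 0.049]
place 50 0.0 [-0.96  0.97  1.89  1.2   1.22 -1.29] [ 0.545 -0.121  0.069]
cup 60 0.0 [-0.62  1.02  1.71  1.3   1.21 -1.13] [0.654 0.008 0.049]
place 60 0.0 [-0.93  0.98  1.78  1.03  1.31 -1.2 ] [ 0.542 -0.119  0.069]
cup 70 0.0 [-0.61  1.03  1.59  1.13  1.31 -1.05] [0.651 0.01  0.049]
place 70 0.0 [-0.9   0.99  1.67  0.9   1.42 -1.15] [ 0.54  -0.118  0.069]
pour 30 1 maxerr 0.233 jump 0.2 first 8 [-0.86  0.88  2.39  1.64  1.1   0.98] [-0.46 -0.89  0.  ] tilt 122.0
pour 30 -1 maxerr 0.498 jump 0.18 first 15 [-0.55  0.42  2.11  1.01  0.67 -2.8 ] [-1.    0.04  0.  ] tilt 122.0
pour 45 1 maxerr 0.098 jump 0.2 first 9 [-0.9   0.92  2.39  1.48  1.11  0.89] [-0.22 -0.98  0.  ] tilt 122.0
pour 45 -
[... 507 characters left out ...]
.8 ] [-0.74 -0.68  0.  ] tilt 122.0
pour 90 1 maxerr 0.0 jump 0.19 first 6 [-0.76  0.83  1.99  0.74  1.36  1.28] [ 0.54 -0.84  0.  ] tilt 122.0
pour 90 -1 maxerr 0.62 jump 0.17 first 15 [-0.43  0.63  1.72  0.53  1.36 -2.8 ] [-0.54 -0.84  0.  ] tilt 122.0
pour 105 1 maxerr 0.0 jump 0.19 first 10 [-0.67  0.84  1.86  0.57  1.5   1.3 ] [ 0.74 -0.68  0.  ] tilt 122.0
pour 105 -1 maxerr 0.752 jump 0.17 first 15 [-0.37  0.69  1.64  0.45  1.5  -2.8 ] [-0.3  -0.95  0.  ] tilt 122.0
pour 120 1 maxerr 0.0 jump 0.18 first 12 [-0.59  0.86  1.75  0.42  1.62  1.28] [ 0.89 -0.46  0.  ] tilt 122.0
pour 120 -1 maxerr 0.889 jump 0.17 first 15 [-0.31  0.75  1.57  0.37  1.63 -2.8 ] [-0.04 -1.    0.  ] tilt 122.0
```

```bash
python3 - <<'E'
from kin import *
p,r=cur();t,R=tcp_cup([.6455,-.0063],0,50)
a=t-R.apply([0,0,.1]);print(a,rel(p,r,a,R)); print(R.inv().apply([0,0,1]))
q=read_state()['q']
for s in np.linspace(0,1,5): print(ik(p+(a-p)*s,R,q)[0].round(2))
E
```

```text
[ 0.5981 -0.0627  0.0914] ([-0.1366, 0.0382, 0.1836], [0.0022, 0.0028, 0.0001])
[ 0.9063  0.     -0.4226]
[-1.05  0.49  1.93  1.03  1.45 -0.9 ]
[-0.98  0.6   1.95  1.1   1.36 -0.99]
[-0.92  0.71  1.94  1.17  1.29 -1.07]
[-0.86  0.82  1.92  1.25  1.23 -1.15]
[-0.8   0.92  1.88  1.32  1.19 -1.21]
```

>>> carry_out(motion=[[[-0.025, 0.007, 0.034], [0, 0, 0], -1], [[-0.05, 0.014, 0.067], [0, 0, 0], -1], [[-0.075, 0.021, 0.1], [0, 0, 0], -1], [[-0.1, 0.028, 0.134], [0, 0, 0], -1], [[-0.12, 0.034, 0.162], [0, 0, 0], -1], [[-0.1365, 0.038, 0.1835], [0, 0.003, 0], -1], [[-0.1365, 0.038, 0.1835], [0, 0.003, 0], -1], [[-0.1365, 0.038, 0.1835], [0, 0.003, 0], -1]], squeeze=15)

```text
t: 40.3
tool_pos: [0.5983, -0.0623, 0.0927]
eef_rot: [0.764, 0.356, 0.488, -0.226]
wrist_force: [-0.6, 0.5, -0.7]
width: 1.002
grip_force: 0.0
```

```bash
python3 - <<'E'
from kin import *
p,r=cur();t,R=tcp_cup([.6455,-.0063],0,50)
print(p,rel(p,r,t,R))
c=camera('scene');save(dict(c,pixels=cv2.resize(c['pixels'][190:420,200:480],None,fx=2.2,fy=2.2)),'s4.png')
E
```

```text
[ 0.5983 -0.0623  0.0927] ([-0.0016, -0.0001, 0.1002], [0.0023, -0.0022, 0.0017])
```

View pics/s4.png

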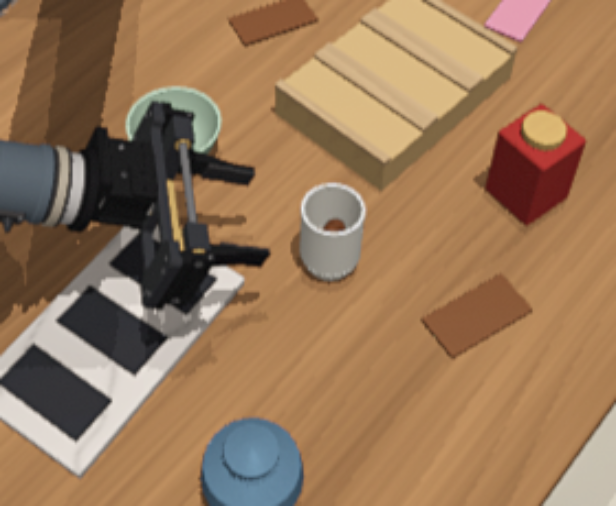

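The fingers are lined up with the cup at crop pixel (330,232), and all three slates lie flat on the board. I'll move forward and grip the cup.

>>> carry_out(motion=[[[-0.0015, 0, 0.02], [0, 0, 0], -1], [[-0.0015, 0, 0.04], [0, 0, 0], -1], [[-0.0015, 0, 0.06], [0, 0, 0], -1], [[-0.0015, 0, 0.075], [0, 0, 0], -1], [[-0.0015, 0, 0.088], [0, 0, 0], -1], [[-0.0015, 0, 0.096], [0, 0, 0], -1], [[-0.0015, 0, 0.1], [0, 0, 0], -1], [[-0.0015, 0, 0.1], [0, 0, 0], -1]])

```text
t: 41.35
tool_pos: [0.6562, 0.0065, 0.048]
eef_rot: [0.764, 0.356, 0.488, -0.227]
wrist_force: [0.5, -0.3, 0.5]
width: 1.003
grip_force: 0.0
```

>>> carry_out(motion=[[[0, 0, 0], [0, 0, 0], 1], [[0, 0, 0], [0, 0, 0], 1], [[0, 0, 0], [0, 0, 0], 1], [[0, 0, 0], [0, 0, 0], 1], [[0, 0, 0], [0, 0, 0], 1], [[0, 0, 0], [0, 0, 0], 1], [[0, 0, 0], [0, 0, 0], 1], [[0, 0, 0], [0, 0, 0], 1]])

```text
t: 42.35
tool_pos: [0.6563, 0.0063, 0.0482]
eef_rot: [0.764, 0.355, 0.488, -0.226]
wrist_force: [-0.6, -1.5, 1.4]
width: 0.707
grip_force: 15.0
```

```bash
python3 - <<'E'
from kin import *
p,r=cur();t,R=tcp_cup([.6455,-.0063],0,50)
print(p,rel(p,r,t,R)); c=camera('top');W=cloud(c)
d=(np.hypot(W[...,0]-.425,W[...,1]+.0045)<.09)&(abs(W[...,2]-.05)<.006);print('bowl',cv2.minEnclosingCircle(W[d][:,:2].astype(np.float32)))
a=np.array([.425,-.02,.22])
r1=tilt(75,25);M=np.array([.425-.015,-.0045,.145]);b=tcp_mouth(M,r1);print('over bowl upright TCP',b)
up=p+[0,0,.13];print('up',rel(p,r,up,r)); print('to bowl high',rel(up,r,b+[0,0,.08],r1))
E
```

```text
[0.6563 0.0063 0.0482] ([0.0009, -0.0002, -0.0], [0.0029, -0.0026, -0.0])
bowl ((0.44278207421302795, 0.02173469401896), 0.03827855363488197)
over bowl upright TCP [0.4144 0.0119 0.1041]
up ([0.118, 0.0002, -0.0546], [0.0, 0.0, 0.0])
to bowl high ([-0.0582, -0.1885, -0.1402], [0.3986, -0.0023, -0.1839])
```

>>> carry_out(motion=[[[0.01, 0, -0.005], [0, 0, 0], 1], [[0.03, 0, -0.014], [0, 0, 0], 1], [[0.05, 0, -0.023], [0, 0, 0], 1], [[0.07, 0, -0.032], [0, 0, 0], 1], [[0.09, 0, -0.042], [0, 0, 0], 1], [[0.105, 0, -0.049], [0, 0, 0], 1], [[0.118, 0, -0.055], [0, 0, 0], 1], [[0.118, 0, -0.055], [0, 0, 0], 1]], squeeze=20)

```text
t: 43.4
tool_pos: [0.656, 0.0064, 0.1791]
eef_rot: [0.764, 0.356, 0.488, -0.226]
wrist_force: [-0.2, 0.0, -2.4]
width: 0.708
grip_force: 20.0
```

```bash
python3 - <<'E'
from kin import *
p,r=cur();print(p)
for n in('top','scene'):
  c=camera(n);save(c,n+'5.png');W=cloud(c);px=c['pixels'].astype(int)
  for d in landmark_of(c,'bowl')[:2]: print(n,'bowl',d['p'],np.array(d['point']))
  d=(np.hypot(W[...,0]-.425,W[...,1]+.0045)<.13)&(W[...,2]<.058)&(W[...,2]>.01)&(px[...,1]>px[...,0]+8)
  k=max(comps(d),key=lambda k:k.sum());P=W[k];P=P[P[:,2]>.044];print('bowl',len(P),cv2.minEnclosingCircle(P[:,:2].astype(np.float32)))
E
```

```text
[0.656  0.0064 0.1791]
top bowl 0.43 [ 0.4258 -0.0053 -0.0029]Traceback (most recent call last):
  File "<stdin>", line 7, in <module>
ValueError: max() iterable argument is empty
```

```bash
cat >> kin.py <<'E'
def pour(bowl,phi,psi,z):
    r=tilt(phi,E_)*Ro.from_euler('z',psi,degrees=True);u=r.apply(ut());ph=np.append(u[:2],0)/max(np.hypot(*u[:2]),.2)
    return tcp_mouth(np.array([*bowl,z])-.015*ph,r),r
E
python3 - <<'E'
from kin import *
p,r=cur()
c=camera('scene');W=cloud(c)
for d in landmark_of(c,'bowl')[:2]: print('bowl',d['p'],np.array(d['point']))
d=(np.hypot(W[...,0]-.425,W[...,1]+.0045)<.08)&(abs(W[...,2]-.05)<.006)
P=W[d];print('bowl',len(P),cv2.minEnclosingCircle(P[:,:2].astype(np.float32)))
b=np.array([.425,-.0045]);t,R=pour(b,75,0,.16);t=t+[0,0,.04];print(t)
print(rel(p,r,t,R))
q=read_state()['q']
for s in np.linspace(0,1,4):
    q,e=ik(p+(t-p)*s,r*Ro.from_rotvec((r.inv()*R).as_rotvec()*s),q);print(q.round(2),e.round(3))
E
```

```text
bowl 40 ((0.4524916410446167, -0.03606598079204559), 0.029070202261209488)
[0.4294 0.0119 0.1591]
([-0.0766, -0.1765, -0.1206], [0.3977, -0.0013, -0.1845])
[-0.62  0.76  1.84  1.4   1.16 -0.98] 0.0
[-0.71  0.76  1.92  1.23  1.25 -1.09] 0.0
[-0.8   0.76  1.99  1.05  1.31 -1.19] 0.0
[-0.88  0.77  2.05  0.87  1.33 -1.3 ] 0.0
```

>>> carry_out(motion=[[[-0.01, -0.025, -0.017], [0.057, 0, -0.026], 1], [[-0.021, -0.05, -0.034], [0.114, 0, -0.053], 1], [[-0.033, -0.076, -0.052], [0.171, 0, -0.079], 1], [[-0.044, -0.101, -0.069], [0.228, 0, -0.106], 1], [[-0.055, -0.126, -0.086], [0.285, 0, -0.132], 1], [[-0.066, -0.151, -0.103], [0.342, 0, -0.158], 1], [[-0.0765, -0.1765, -0.1205], [0.398, 0, -0.1845], 1], [[-0.0765, -0.1765, -0.1205], [0.398, 0, -0.1845], 1]])

```text
t: 44.6
tool_pos: [0.4295, 0.0116, 0.159]
eef_rot: [0.669, 0.512, 0.427, -0.328]
wrist_force: [0.1, -0.3, -1.2]
width: 0.705
grip_force: 20.0
```

```bash
python3 - <<'E'
from kin import *
p,r=cur();print(p)
for n in('top','scene'):
  c=camera(n);save(c,n+'5.png');W=cloud(c);px=c['pixels'].astype(int)
  for d in landmark_of(c,'bowl')[:2]: print(n,'bowl',d['p'],np.array(d['point']))
  for d in landmark_of(c,'cup_mouth')[:1]: print(n,'mouth',d['p'],np.array(d['point']), 'expect',p+r.apply(np.array([0,0,-g])+(.09-HG)*ut()))
E
```

```text
[0.4295 0.0116 0.159 ]
top bowl 0.87 [ 0.4273 -0.0095 -0.0014]
top bowl 0.69 [ 0.4257 -0.0035  0.1117]
top mouth 0.66 [ 0.5445 -0.2106  0.0151] expect [ 0.4251 -0.0049  0.1999]
scene bowl 0.84 [ 0.4261 -0.0085 -0.0009]
scene bowl 0.61 [ 0.4252 -0.0045  0.1115]
scene mouth 0.61 [ 0.4285 -0.0044  0.2045] expect [ 0.4251 -0.0049  0.1999]
```

View pics/scene5.png

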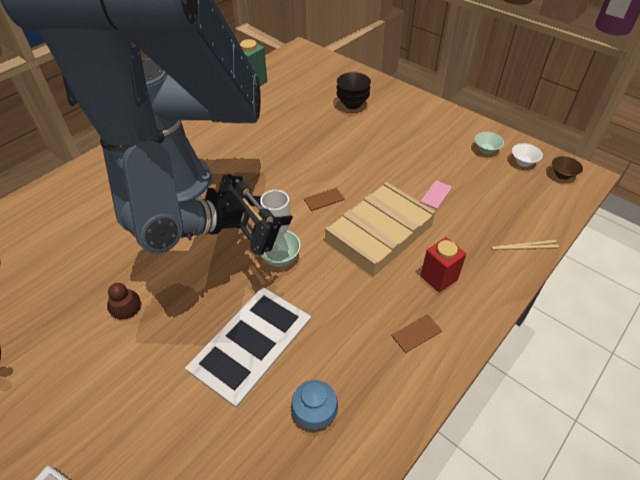

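View pics/top5.png

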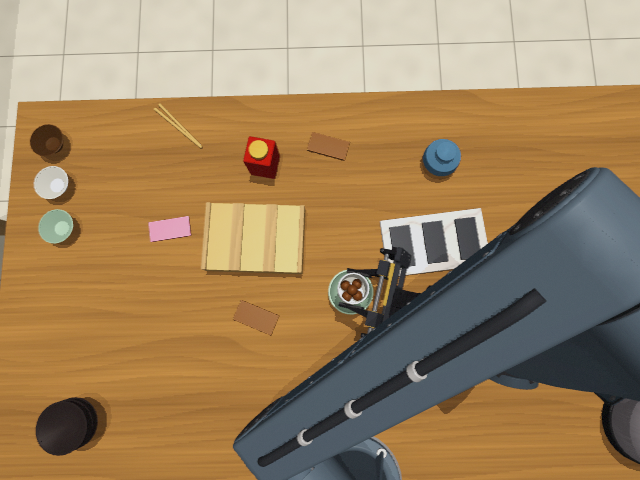

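```bash
python3 - <<'E'
from kin import *
b=np.array([.4255,-.005])
X=np.array([[x,y,z] for x in np.linspace(-.0375,.0375,7) for y in np.linspace(-.095,.095,13) for z in np.linspace(-.07,-.19,9)])
p,r=cur()
q=read_state()['q']
for lab,Z in(('z',.115),('z',.13)):
  for psi in range(0,151,15):
    t,R=pour(b,75,psi,Z);P=t+R.apply(X);n=np.hypot(*(P[:,:2]-b).T)<.056;u=R.apply(ut());lip=Z-.031*np.hypot(*u[:2]);q,e=ik(t,R,q)
    print(Z,psi,'minbody',P[:,2].min().round(3),'nearbowl',P[n,2].min().round(3) if n.any() else None,'tilt',np.degrees(np.arccos(u[2])).round(),'lip',lip.round(3),e.round(3))
def calls(seq):
  global p,r
  for call in seq:
    print('CALL')
    for psi,Z in call:
      t,R=pour(b,75,psi,Z);a,c=rel(p,r,t,R);print([np.round(a,3).tolist(),np.round(c,3).tolist(),1])
    p,r=t,R
calls([[(10,.19),(20,.18),(30,.17),(40,.16),(50,.15),(60,.14),(68,.13),(72,.125)],[(77,.12),(82,.12),(87,.12),(92,.12),(97,.12),(102,.12),(107,.12),(112,.12)],[(117,.12),(122,.12),(127,.12),(132,.12),(137,.12),(142,.12),(147,.12),(150,.12)]])
E
```

```text
0.115 0 minbody 0.07 nearbowl 0.092 tilt nan lip 0.115 0.0
0.115 15 minbody 0.049 nearbowl 0.086 tilt 14.0 lip 0.108 0.0
0.115 30 minbody 0.035 nearbowl 0.083 tilt 27.0 lip 0.101 0.0
0.115 45 minbody 0.027 nearbowl 0.081 tilt 41.0 lip 0.095 0.0
0.115 60 minbody 0.026 nearbowl 0.086 tilt 54.0 lip 0.09 0.0
0.115 75 minbody 0.032 nearbowl 0.074 tilt 67.0 lip 0.086 0.0
0.115 90 minbody 0.045 nearbowl 0.073 tilt 80.0 lip 0.084 0.0
0.115 105 minbody 0.046 nearbowl 0.087 tilt 92.0 lip 0.084 0.0
0.115 120 minbody 0.053 nearbowl 0.09 tilt 103.0 lip 0.085 0.0
0.115 135 minbody 0.065 nearbowl 0.095 tilt 114.0 lip 0.087 0.0
0.115 150 minbody 0.082 nearbowl 0.11 tilt 122.0 lip 0.089 0.0
0.13 0 minbody 0.085 nearbowl 0.107 tilt nan lip 0.13 0.0
0.13 15 minbody 0.064 nearbowl 0.101 tilt 14.0 lip 0.123 0.0
0.13 30 minbody 0.05 nearbowl 0.098 tilt 27.0 lip 0.116 0.0
0.13 45 minbody 0.042 nearbowl 0.096 tilt 41.0 lip 0.11 0.0
0.13 60 minbody 0.041 nearbowl 0.101 tilt 54.0 lip 0.105 0.0
0.13 75 minbody 0.047 nearbowl 0.089 tilt 67.0 lip 0.101 0.0
0.13 90 minbody 0.06 nearbowl 0.088 tilt 80.0 lip 0.099 
[... 795 characters left out ...]
 0.0, 0.262], 1]
[[0.001, -0.006, 0.004], [-0.0, -0.0, 0.349], 1]
[[0.002, -0.009, 0.004], [-0.0, 0.0, 0.436], 1]
[[0.004, -0.011, 0.004], [0.0, 0.0, 0.524], 1]
[[0.006, -0.014, 0.005], [-0.0, 0.0, 0.611], 1]
[[0.008, -0.016, 0.005], [-0.0, 0.0, 0.698], 1]
CALL
[[0.0, -0.003, 0.0], [0.0, 0.0, 0.087], 1]
[[0.001, -0.006, 0.001], [0.0, -0.0, 0.174], 1]
[[0.002, -0.009, 0.002], [0.0, -0.0, 0.262], 1]
[[0.003, -0.012, 0.002], [0.0, -0.0, 0.349], 1]
[[0.005, -0.015, 0.003], [0.0, -0.0, 0.436], 1]
[[0.006, -0.018, 0.003], [0.0, -0.0, 0.524], 1]
[[0.008, -0.02, 0.004], [0.0, -0.0, 0.611], 1]
[[0.01, -0.022, 0.004], [0.0, -0.0, 0.663], 1]<stdin>:9: RuntimeWarning: invalid value encountered in arccos
```

>>> carry_out(motion=[[[-0.009, -0.017, 0.004], [0, 0, 0.176], 1], [[-0.016, -0.025, 0.009], [0, 0, 0.35], 1], [[-0.023, -0.03, 0.014], [0, 0, 0.525], 1], [[-0.029, -0.034, 0.018], [0, 0, 0.7], 1], [[-0.034, -0.038, 0.023], [0, 0, 0.874], 1], [[-0.038, -0.041, 0.028], [0, 0, 1.05], 1], [[-0.043, -0.042, 0.033], [0, 0, 1.19], 1], [[-0.046, -0.043, 0.035], [0, 0, 1.258], 1]])

```text
t: 45.9
tool_pos: [0.392, 0.0349, 0.1023]
eef_rot: [0.843, 0.021, 0.152, -0.516]
wrist_force: [0.4, 0.2, -2.6]
width: 0.704
grip_force: 20.0
```

>>> carry_out(motion=[[[-0.001, 0.002, 0.002], [0, 0, 0.087], 1], [[-0.001, -0.001, 0.003], [0, 0, 0.174], 1], [[0, -0.004, 0.003], [0, 0, 0.262], 1], [[0.001, -0.006, 0.004], [0, 0, 0.349], 1], [[0.002, -0.009, 0.004], [0, 0, 0.436], 1], [[0.004, -0.011, 0.004], [0, 0, 0.524], 1], [[0.006, -0.014, 0.005], [0, 0, 0.611], 1], [[0.008, -0.016, 0.005], [0, 0, 0.698], 1]])

```text
t: 46.9
tool_pos: [0.3977, 0.0458, 0.1167]
eef_rot: [0.799, -0.269, -0.033, -0.537]
wrist_force: [0.1, 0.2, -1.9]
width: 0.706
grip_force: 20.0
```

>>> carry_out(motion=[[[0, -0.003, 0], [0, 0, 0.087], 1], [[0.001, -0.006, 0.001], [0, 0, 0.174], 1], [[0.002, -0.009, 0.002], [0, 0, 0.262], 1], [[0.003, -0.012, 0.002], [0, 0, 0.349], 1], [[0.005, -0.015, 0.003], [0, 0, 0.436], 1], [[0.006, -0.018, 0.003], [0, 0, 0.524], 1], [[0.008, -0.02, 0.004], [0, 0, 0.611], 1], [[0.01, -0.022, 0.004], [0, 0, 0.663], 1]])

```text
t: 47.9
tool_pos: [0.4174, 0.0517, 0.1303]
eef_rot: [0.668, -0.514, -0.206, -0.497]
wrist_force: [-0.1, -0.5, -2.3]
width: 0.709
grip_force: 20.0
```

>>> carry_out(motion=[[[0, 0, 0], [0, 0, 0], 1], [[0, 0, 0], [0, 0, 0], 1], [[0, 0, 0], [0, 0, 0], 1], [[0, 0, 0], [0, 0, 0], 1], [[0, 0, 0], [0, 0, 0], 1], [[0, 0, 0], [0, 0, 0], 1], [[0, 0, 0], [0, 0, 0], 1], [[0, 0, 0], [0, 0, 0], 1]])

```text
t: 48.9
tool_pos: [0.4168, 0.0516, 0.1302]
eef_rot: [0.669, -0.513, -0.206, -0.497]
wrist_force: [-0.5, 0.3, -0.9]
width: 0.708
grip_force: 20.0
```

```bash
python3 - <<'E'
from kin import *
p,r=cur();print(p)
c=camera('scene');d=camera('top')
A=cv2.resize(c['pixels'][180:320,210:350],(400,400));B=cv2.resize(d['pixels'][230:350,290:410],(400,400))
save(dict(pixels=np.hstack([A,B])),'pour.png')
for n in(c,d):
  for k in landmark_of(n,'ball0_center')[:6]: print(round(k['p'],2),np.array(k['point']))
E
```

```text
[0.4168 0.0516 0.1302]
0.56 [ 0.4273 -0.0276  0.0206]
```

View pics/pour.png

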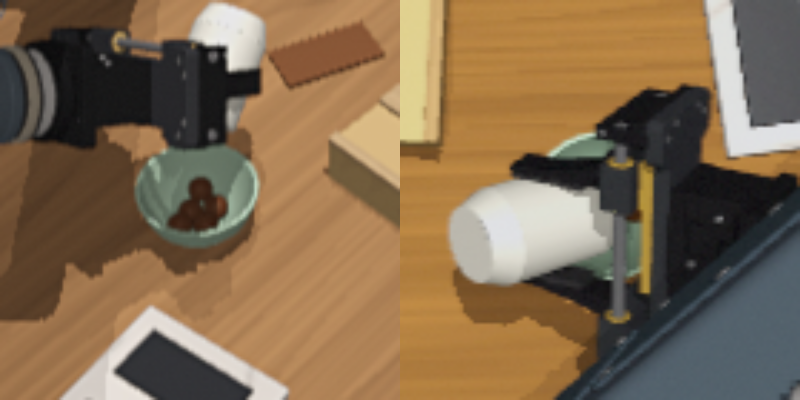

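```bash
python3 - <<'E'
from kin import *
b=np.array([.4255,-.005]);p,r=cur()
def out(poses):
  global p,r
  print('CALL')
  for t,R in poses: a,c=rel(p,r,t,R);print([np.round(a,3).tolist(),np.round(c,3).tolist(),1])
  p,r=poses[-1]
out([pour(b,75,s,z) for s,z in((150,.135),(150,.155),(145,.17),(135,.18),(125,.19),(115,.2),(105,.2),(95,.2))])
out([pour(b,75,s,z) for s,z in((85,.2),(75,.2),(65,.2),(55,.2),(45,.2),(35,.2),(25,.2),(15,.2))])
t,R=tcp_cup([.5337,-.1339],.018,75)
out([pour(b,75,5,.2),pour(b,75,0,.2)]+[pour(b,75,0,.2)]); p0=p
print('place',t,rel(p,r,t+[0,0,.06],R),ik(t,R,[-.9,.99,1.67,.9,1.42,-1.15]), 'down .06',R.inv().apply([0,0,-.06]))
E
```

```text
CALL
[[-0.012, -0.007, -0.005], [-0.001, 0.002, -0.0], 1]
[[-0.027, -0.016, -0.014], [-0.001, 0.002, -0.0], 1]
[[-0.039, -0.019, -0.021], [-0.001, 0.002, -0.088], 1]
[[-0.046, -0.017, -0.026], [-0.001, 0.001, -0.262], 1]
[[-0.053, -0.015, -0.032], [-0.001, 0.001, -0.437], 1]
[[-0.058, -0.014, -0.037], [-0.002, 0.001, -0.611], 1]
[[-0.054, -0.01, -0.038], [-0.002, 0.001, -0.786], 1]
[[-0.05, -0.006, -0.039], [-0.002, 0.001, -0.96], 1]
CALL
[[0.0, 0.006, -0.001], [0.0, 0.0, -0.174], 1]
[[0.001, 0.011, -0.002], [0.0, 0.0, -0.349], 1]
[[0.003, 0.016, -0.002], [0.0, 0.0, -0.524], 1]
[[0.006, 0.021, -0.003], [0.0, 0.0, -0.698], 1]
[[0.01, 0.025, -0.003], [0.0, 0.0, -0.873], 1]
[[0.014, 0.028, -0.004], [0.0, 0.0, -1.047], 1]
[[0.019, 0.03, -0.004], [0.0, 0.0, -1.222], 1]
[[0.024, 0.032, -0.005], [0.0, 0.0, -1.396], 1]
CALL
[[0.002, 0.014, -0.001], [-0.0, -0.0, -0.174], 1]
[[0.005, 0.022, -0.001], [0.0, -0.0, -0.262], 1]
[[0.005, 0.022, -0.001], [0.0, -0.0, -0.262], 1]
place [ 0.5381 -0.1175  0.0671] ([-0.0698, 0.1379, -0.0739], [-0.0, 0.0, 0.0]) (array([-0.8745,  0.9998,  1.6117,  0.8409,  1.4695, -1.1422]), np.float64(2.260253095798248e-10)) down .06 [-0.0544  0.      0.0254]
```

>>> carry_out(motion=[[[-0.012, -0.007, -0.005], [0, 0, 0], 1], [[-0.027, -0.016, -0.014], [0, 0, 0], 1], [[-0.039, -0.019, -0.021], [0, 0, -0.088], 1], [[-0.046, -0.017, -0.026], [0, 0, -0.262], 1], [[-0.053, -0.015, -0.032], [0, 0, -0.437], 1], [[-0.058, -0.014, -0.037], [0, 0, -0.611], 1], [[-0.054, -0.01, -0.038], [0, 0, -0.786], 1], [[-0.05, -0.006, -0.039], [0, 0, -0.96], 1]])

```text
t: 50.1
tool_pos: [0.3933, 0.0417, 0.1896]
eef_rot: [0.831, -0.144, 0.049, -0.536]
wrist_force: [0.5, -0.7, -1.6]
width: 0.705
grip_force: 20.0
```

>>> carry_out(motion=[[[0, 0.006, -0.001], [0, 0, -0.174], 1], [[0.001, 0.011, -0.002], [0, 0, -0.349], 1], [[0.003, 0.016, -0.002], [0, 0, -0.524], 1], [[0.006, 0.021, -0.003], [0, 0, -0.698], 1], [[0.01, 0.025, -0.003], [0, 0, -0.873], 1], [[0.014, 0.028, -0.004], [0, 0, -1.047], 1], [[0.019, 0.03, -0.004], [0, 0, -1.222], 1], [[0.024, 0.032, -0.005], [0, 0, -1.396], 1]])

```text
t: 51.1
tool_pos: [0.409, 0.018, 0.1609]
eef_rot: [0.729, 0.423, 0.382, -0.38]
wrist_force: [0.1, 0.6, -1.3]
width: 0.707
grip_force: 20.0
```

>>> carry_out(motion=[[[0.002, 0.014, -0.001], [0, 0, -0.174], 1], [[0.005, 0.022, -0.001], [0, 0, -0.262], 1], [[0.005, 0.022, -0.001], [0, 0, -0.262], 1], [[0.005, 0.022, -0.001], [0, 0, -0.262], 1], [[0.005, 0.022, -0.001], [0, 0, -0.262], 1], [[0.005, 0.022, -0.001], [0, 0, -0.262], 1], [[0.005, 0.022, -0.001], [0, 0, -0.262], 1], [[0.005, 0.022, -0.001], [0, 0, -0.262], 1]])

```text
t: 52.1
tool_pos: [0.4305, 0.0107, 0.1596]
eef_rot: [0.669, 0.513, 0.427, -0.328]
wrist_force: [-0.1, 0.3, -2.2]
width: 0.708
grip_force: 20.0
```

```bash
python3 - <<'E'
from kin import *
p,r=cur();t,R=tcp_cup([.5337,-.1339],.018,75);print(p,rel(p,r,t+[0,0,.06],R))
d=camera('top');B=cv2.resize(d['pixels'][230:350,290:410],(400,400));save(dict(pixels=B),'cupb.png')
for k in landmark_of(d,'ball0_center')[:6]: print(round(k['p'],2),np.array(k['point']))
for k in landmark_of(d,'cup_mouth')[:2]: print('mouth',round(k['p'],2),np.array(k['point']),p+r.apply(np.array([0,0,-g])+(.09-HG)*ut()))
E
```

```text
[0.4305 0.0107 0.1596] ([-0.0698, 0.1372, -0.0734], [0.0002, -0.002, -0.0006])
mouth 0.88 [ 0.4213 -0.0033  0.2033] [ 0.4261 -0.0058  0.2004]
mouth 0.19 [ 0.5358 -0.1323  0.0149] [ 0.4261 -0.0058  0.2004]
```

View pics/cupb.png

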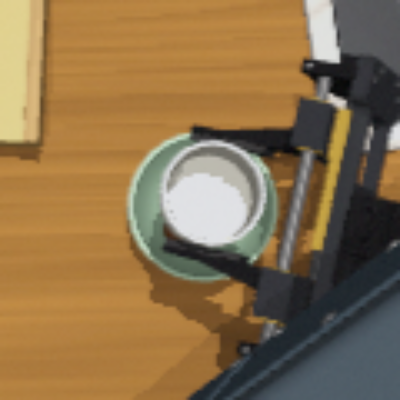

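The cup is empty, with its bare inner floor visible at crop pixel (205,205), and it's still held upright. I'll carry it to a point above the near slate.

>>> carry_out(motion=[[[-0.011, 0.023, -0.012], [0, 0, 0], 1], [[-0.023, 0.046, -0.024], [0, 0, 0], 1], [[-0.035, 0.069, -0.037], [0, 0, 0], 1], [[-0.047, 0.092, -0.049], [0, 0, 0], 1], [[-0.058, 0.115, -0.061], [0, 0, 0], 1], [[-0.07, 0.137, -0.0735], [0, 0, 0], 1], [[-0.07, 0.137, -0.0735], [0, -0.002, 0], 1], [[-0.07, 0.137, -0.0735], [0, -0.002, 0], 1]])

```text
t: 53.25
tool_pos: [0.5369, -0.1166, 0.1271]
eef_rot: [0.669, 0.513, 0.426, -0.328]
wrist_force: [-0.4, 0.6, -1.0]
width: 0.709
grip_force: 20.0
```

```bash
python3 - <<'E'
from kin import *
p,r=cur();t,R=tcp_cup([.5337,-.1339],.018,75);print(p,rel(p,r,t,R))
for n in('top','scene'):
    d=camera(n);W=cloud(d);px=d['pixels'].astype(int)
    M=p+r.apply(np.array([0,0,-g])+(.09-HG)*ut())
    m=(np.hypot(*(W[...,:2]-M[:2]).transpose(2,0,1))<.045)&(abs(W[...,2]-M[2])<.008)&(px.min(-1)>120)
    print(n,M,m.sum(),cv2.minEnclosingCircle(W[m][:,:2].astype(np.float32)),np.percentile(W[m][:,2],[5,50,95]))
    for k in landmark_of(d,'cup_mouth')[:1]: print('mouth',round(k['p'],2),np.array(k['point']))
E
```

```text
[ 0.5369 -0.1166  0.1271] ([-0.0546, 0.0015, 0.0247], [-0.0015, -0.0013, -0.0016])
top [ 0.5326 -0.1331  0.168 ] 161 ((0.5321251153945923, -0.1303139626979828), 0.031187398359179497) [0.1629 0.1684 0.1713]
mouth 0.87 [ 0.5275 -0.1302  0.1731]
scene [ 0.5326 -0.1331  0.168 ] 238 ((0.5312527418136597, -0.1326698660850525), 0.03259941563010216) [0.1607 0.1671 0.1704]
mouth 0.81 [ 0.5354 -0.1336  0.1716]
```

>>> carry_out(motion=[[[-0.01, 0.002, 0.005], [0, 0, 0], 1], [[-0.02, 0.002, 0.009], [0, 0, 0], 1], [[-0.03, 0.002, 0.014], [0, 0, 0], 1], [[-0.04, 0.002, 0.018], [0, 0, 0], 1], [[-0.047, 0.002, 0.0215], [0, 0, 0], 1], [[-0.052, 0.002, 0.024], [0, 0, 0], 1], [[-0.0545, 0.002, 0.025], [0, 0, 0], 1], [[-0.0545, 0.002, 0.025], [0, 0, 0], 1]])

```text
t: 54.45
tool_pos: [0.5398, -0.1186, 0.067]
eef_rot: [0.669, 0.513, 0.426, -0.327]
wrist_force: [0.3, -0.1, -0.3]
width: 0.706
grip_force: 20.0
```

>>> carry_out(motion=[[[0, 0, 0], [0, 0, 0], 0.2], [[0, 0, 0], [0, 0, 0], -0.5], [[0, 0, 0], [0, 0, 0], -1], [[0, 0, 0], [0, 0, 0], -1], [[0, 0, 0], [0, 0, 0], -1], [[0, 0, -0.01], [0, 0, 0], -1], [[0, 0, -0.03], [0, 0, 0], -1], [[0, 0, -0.06], [0, 0, 0], -1]])

```text
t: 55.45
tool_pos: [0.5252, -0.1722, 0.093]
eef_rot: [0.669, 0.513, 0.426, -0.327]
wrist_force: [-1.2, 0.4, 0.4]
width: 0.998
grip_force: 0.0
```

>>> carry_out(motion=[[[0, 0, -0.03], [0, 0, 0], -1], [[0, 0, -0.06], [0, 0, 0], -1], [[0.05, 0, -0.09], [0, 0, 0], -1], [[0.1, 0, -0.12], [0, 0, 0], -1], [[0.14, 0, -0.14], [0, 0, 0], -1], [[0.14, 0, -0.14], [0, 0, 0], -1], [[0.14, 0, -0.14], [0, 0, 0], -1], [[0.14, 0, -0.14], [0, 0, 0], -1]])

```text
t: 56.45
tool_pos: [0.5076, -0.2364, 0.2773]
eef_rot: [0.669, 0.512, 0.426, -0.328]
wrist_force: [0.7, -0.7, -0.3]
width: 1.001
grip_force: 0.0
```

```bash
python3 - <<'E'
from kin import *
p,r=cur();print(p)
d=camera('scene');W=cloud(d);px=d['pixels'].astype(int)
m=(np.hypot(W[...,0]-.534,W[...,1]+.134)<.05)&(abs(W[...,2]-.108)<.01)&(px.min(-1)>110)
print(cv2.minEnclosingCircle(W[m][:,:2].astype(np.float32)),np.percentile(W[m][:,2],[5,50,95]))
for s in slates(d,(.46,-.38),(.66,-.05),.018): print('laid',s,fr([0,0],-BA,*(s[0][0]-BC),0))
for l in('bowl','caddy','jar','teapet','cup'):
  for k in landmark_of(d,l)[:1]: print(l,round(k['p'],2),np.array(k['point']))
save(dict(pixels=cv2.resize(d['pixels'][180:430,90:490],(800,500))),'end.png')
E
```

```text
[ 0.5076 -0.2364  0.2773]
((0.5358709096908569, -0.13368651270866394), 0.03192991763353348) [0.0988 0.1052 0.1097]
laid ((array([ 0.2473, -0.2381]), array([296.8139, 176.068 ]), 7.829861640930176), np.float64(0.3403143600428458), np.int64(3634)) [-0.2952  0.0065  0.    ]
laid ((array([ 0.5336, -0.1358]), array([100.2137,  49.1406]), 7.9081549644470215), np.float64(0.017959616382607114), np.int64(381)) [0.0001 0.0788 0.    ]
laid ((array([ 0.5425, -0.2136]), array([99.0146, 48.9608]), 5.909995079040527), np.float64(0.01767909924897103), np.int64(936)) [0.0009 0.0005 0.    ]
laid ((array([ 0.5489, -0.2973]), array([100.6217,  59.1319]), 5.167317867279053), np.float64(0.017582475101389796), np.int64(1097)) [-0.0013 -0.0834  0.    ]
bowl 0.87 [ 0.4286 -0.0082 -0.002 ]
caddy 0.62 [0.7516 0.1972 0.    ]
jar 0.69 [ 0.7434 -0.2362  0.0022]
teapet 0.75 [ 0.2591 -0.3437 -0.0007]
cup 0.77 [ 0.5332 -0.1356  0.0192]
```

View pics/end.png

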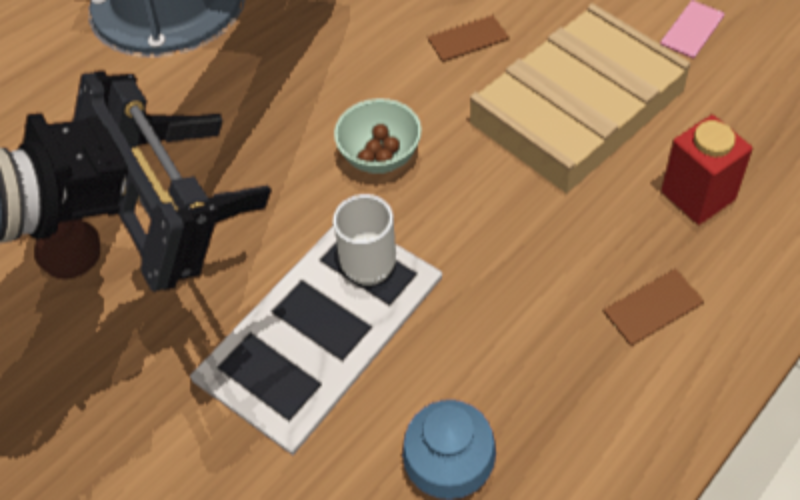

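The cup stands upright on the near slate at crop pixel (365,240). The balls are in the bowl at (378,145), all three slates are straight on the board, and the caddy, jar and figurine haven't moved.

```bash
python3 -c "
from workcell import finish_job
print(finish_job())"
```

```text
the job is handed in; nothing more can be done
None
```

The job is handed in: all three slates overhung the rack together and now lie straight and centred on the marble board, the tea balls are in the green bowl on the table, the empty cup stands on the near slate, and the caddy, jar and figurine measured unmoved (about 57 s of the 210 s used).

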